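# Pull the sloping sash of the weighing shield down with the hook pole

## Robot

A 6-joint arm with a two-finger parallel gripper is mounted at the origin on a cart in front of the work surface, level with it; the furniture and walls round the work are solid. World frame = base frame: x ahead of the robot, y to its left, z up, the work surface at z = 0. Lengths are in m, angles in degrees, forces in N, time in s.
With the tool pointing down it reaches from about 0.35 to 0.875 m from the base axis. Payload 4.2 kg.
Tool frame: the origin (TCP) lies between the finger pads; the fingertips stand 17 mm ahead of it and the grasp point (between the pads) lies 2 mm behind it; z points along the fingers, y is the direction in which the jaws open and shut (so a half turn about z gives the same grasp; the last joint's range is limited). The gripper opens to 87 mm and grips with 3 to 60 N. Pads are 19 mm wide; open, the fingers measure 117 mm over their backs; the gripper's body (75 mm by 190 mm) begins 51 mm behind the grasp point.
Start: joints at [-56.402, 22.042, 0.453, 0, -68.411, -14.817], TCP at [0.201, -0.592, 0.24] pointing down, gripper open.
Joint ranges: [-179.83, 179.83], [-69.29, 118.12], [-61.27, 80.66], [-181.25, 117.63], [-171.15, -9.14], [-177.46, 177.46]. Speed limits (degrees/s): [159.86, 159.86, 180, 180, 180, 180].

## Interface

Orientations are given as a 3x3 rotation matrix whose columns are the frame's x, y, z axes.
In Python, from station import r gives the robot as it stands.
- The arm moves only by the shell command python3 -m creep 'ROWS'. ROWS is JSON, a list of rows, each a list of 7 numbers: the opening, from 0 (shut) to 1 (fully open), then the shift along the tool's x, y, z scaled (see below), then the turn, a rotation vector about the tool's x, y, z scaled (see below). A call has 1 to 5 rows; each row is the pose to reach, as a shift and turn from the pose measured when the call began, along the tool's axes at that moment, turning the shorter way round; what a row does not reach only later rows make up. The controller multiplies each number of a shift by 300 mm and each number of a turn by 180 degrees. A row lasts 1/12 s, in which the tool goes at most 41.7 mm and 7.16 degrees, less where a joint would pass 70% of its speed; a pose out of reach is approached as far as the arm can. A call with a number of a shift or a turn outside -1 to 1 is refused whole. A call with a gripper value outside its range is refused whole. The fingers move at their own pace and stop on an object; the grip force is fixed at half the most. Time passes only in rows, so rows that repeat a pose let the fingers close. It gives the time, the measured TCP pose, the force and the opening at its end, in the units of the state.
- r.sense(): the state, without advancing time (a new reading comes with each control period).
- r.capture(name): name is "side" or "top"; returns the picture (480x640x3 uint8, blue, green, red); there is no depth.
- r.camera_model(name): a dict with "mtx" (3x3 intrinsics, pixels), "R" (3x3) and "t" (3): a world point X has camera coordinates R X + t. Camera axes: x right, y down, z forward; pixel columns grow to the right and rows downward; lengths in m; the calibration is good to about 2 mm. A picture is of the moment at which its call begins. camera_model takes no time and is no camera call.
- r.finish_job(): hands the job in, once; it reports no verdict.
Trained networks look in the newest picture that a camera, given by its name, has taken for a name from the list of things; names that differ only in an ending like _2 or _b are one class to them, and where a whole thing is asked for, a point or a joint stands for the part that bears it (a point fixed in the world has none). Each returns a list of dicts, best first, with "score" (0 to 1); they miss things now and then, are a little off and sometimes report something else, mostly with a low value. They report only what shows in the picture. A call takes as long as a camera call.
- r.recognise(camera, target): "rect" ([left, top, right, bottom] as shares, 0 to 1, of the picture: columns of its width, rows of its height, round what is visible of it).
- r.outline_of(camera, target): "pixels" (480x640 bool, what is visible of it) and "rect" ([left, top, right, bottom] as shares, 0 to 1, of the picture: columns of its width, rows of its height, round what is visible of it).
The state is a dict: "time_s": time; "joints": joint angles; "joint_velocities": joint speeds; "effort": joint torques, N m; "tcp_pos": TCP position; "ee_rot": TCP orientation; "wrist_force": force on the tool from outside, world axes, zero at the start; "moment": the same for the moment, N m; "gripper_width": opening from 0.0 (shut) to 1.0 (fully open).
Only numpy, scipy, OpenCV 4.12 (cv2) and the standard library are available. Lean on these libraries where they do the work, as an engineer would, in place of code of your own. Each camera call takes 0.05 s, during which the arm holds its last target.

## Task

Take the hook pole from its stand, drop its hook into the brass ring on the raised sash of the weighing shield and pull the sash down the slope until it is pressed firmly into its rubber seal; feel for the seal, do not slam the sash, and never load it with more than 25 N. Then unhook the pole and lay it back on its stand as it was. Move the sash only with the pole, keep the hand off the shield, and leave the jars and the bottle where they are.

Things in the scene. Friction and masses are not known exactly. Their poses are not given: they have to be found in the camera images.
- shield: Weighing shield, fixed: clear-sided box on a white base, 245 x 260 mm on plan; its top slopes up at 30 degrees from 85 mm (front) to 215 mm (back). Origin at the centre of the underside, z up, x level from front to back (uphill), y left. In this frame 'up the slope' is (cos 30, 0, sin 30) and the outward normal (-sin 30, 0, cos 30).
- runner (a joint): Travel of the blue-framed sash (120 x 208 mm) down the slope on its runners, m: 0 raised, starts at 0 to 0.02, ends at 0.100 where the sash meets the rubber seal. Takes a pull of 2 to 5 N; stays where left.
- sash (a joint): How deep the sash is pressed into its seal past the end of the runners' travel, m: 0 free, 0.007 the most. It gives only above a pull of about 7 N, then 5 N more per mm. Home from 0.0015: a pull of 17 to 21 N takes it to about 0.002 to 0.003; when let go it may creep back some tenths of a mm. Never pull with more than 25 N.
- ring (a point): Centre of the brass ring on the sash, 36 mm above the sash pane; hole 18 mm, bar 6 mm thick. Moves with the sash. x points up the slope, z is the ring's axis, square to the slope (outward). A bracket holds it at its uphill side; the other sides and 35 mm below are free. The hook goes in along -z.
- pole_grip (a point): Centre of the pole's wooden handle, 24 mm wide, 22 high, 110 long; pole 140 g. Frame upright while the pole leans as on its stand: handle and shaft rise at 30 degrees towards +x, along (cos 30, 0, sin 30), the slope's angle; y is across the handle. So a gripper pointing straight down, closing along y, can take, hook and stow the pole with its lean unchanged.
- pole_tip (a point): Free end of the hook, a steel prong 7 mm thick pointing down, square to the pole within 6 degrees (end leaning to the handle). It lies 162.5 mm along the pole from the handle's centre and 20 mm below the handle's line; the shaft over it runs 17 mm above that line. With the tip 20 mm below the ring's plane the shaft still clears the ring. Frame parallel to pole_grip's.
- pole: The whole hook pole: wooden handle, cranked 9 mm steel shaft with the hook at its end. Origin at the handle's centre, same frame as pole_grip.
- stand_seat (a point): Where the handle's centre lies when the pole is on its fixed wooden stand (200 x 60 mm), 75 mm above the bench; x the way the pole points, y across. The handle's lower end sits between two cheeks (33 mm apart, for 24 mm) against an end stop, the shaft in a wire V 88 mm up the pole; it lifts out upwards.
- jar_in: White jar with a red lid, 68 mm across, 65 mm high, standing inside the shield; origin under its centre.
- bottle: White bottle with a blue cap, 66 mm across, 130 mm high, on the bench to the right of and behind the shield; origin under its centre.
- jar_front: White jar with a white lid, 71 mm across, 70 mm high, on the bench near its front edge; origin under its centre.

How it is judged (in metres and radians):
On the way, in this order (a step that is already met when the one before it is completed fails the run):
1. the pole's hook is down in the ring (x of pole_tip in the frame of ring between -0.012 and 0.01 m and y of pole_tip in the frame of ring between -0.009 and 0.009 m and z of pole_tip in the frame of ring below -0.008 m), for 0.2 s.
2. the sash is pressed into its seal with the hook still in the ring (value of joint runner above 0.099 m and value of joint sash above 0.0015 m and x of pole_tip in the frame of ring between -0.012 and 0.01 m and y of pole_tip in the frame of ring between -0.009 and 0.009 m and z of pole_tip in the frame of ring below -0.004 m), for 0.2 s.
At the end, for the whole second after the job is handed in: The sash is home in its seal (runner above 0.099 m, sash more than 0.0012 m into the seal) and still, and the pole rests on its stand: handle centre within 15 mm of the seat, pointing as the stand does within 0.12 rad, at rest (value of joint runner above 0.099 m and value of joint sash above 0.0012 m and distance between pole_grip and stand_seat below 0.015 m and angle between the x axis of pole_grip and the x axis of stand_seat, either way round below 0.12 rad and x of pole_tip in the frame of stand_seat above 0.1 m and linear speed of pole below 0.02 m/s and velocity of joint runner below 0.01 m/s); the robot touches nothing.
It fails at once if the pole loads the shield, sash or ring with more than 25 N (contact force between pole and shield above 25 N).
It fails at once if the sash is slammed (faster than 0.25 m/s) (velocity of joint runner above 0.25 m/s).
It fails at once if the hand touches the shield or its sash (contact force between any of the fingers, the arm and shield above 1 N).
It fails at once if a jar or the bottle is pushed away or tipped (distance of any of jar_in, bottle, jar_front from where it was at the start of the episode above 0.02 m or angle between any of jar_in, bottle, jar_front's own z axis and vertical above 0.3 rad).
It also fails if it takes over 72 s, if anything falls off the work surface, if the arm or the gripper's body presses on something with over 40 N, if the wrist force passes 120 N, or if a joint passes its speed limit or range.

## Working session

There is one attempt and no reset: what is moved stays moved. The work goes in short steps, Python scripts to look and compute and a shell command to move; the robot and the scene stay as the last step left them, time stands still between calls to the robot, and variables do not carry over. Pictures are saved under pics/ and viewed, and the job is handed in when it is done.

```bash
ls; mkdir -p pics; python3 - <<'E'
from station import r
import cv2
s=r.sense();print(s)
for c in("side","top"):
    im=r.capture(c);cv2.imwrite(f"pics/{c}0.png",im)
    m=r.camera_model(c);print(c,m)
    for t in("shield","ring","pole","pole_tip","pole_grip","jar_in","bottle","jar_front","sash"):
        print(c,t,[(round(d["score"],2),[round(float(v)*k) for v,k in zip(d["rect"],(640,480,640,480))]) for d in r.recognise(c,t)][:2])
E
```

```text
pics
{'time_s': 0.0, 'joints': array([-5.64020500e+01,  2.20889415e+01,  3.80439910e-01, -2.80056010e-02,
       -6.84104078e+01, -1.48162160e+01]), 'joint_velocities': array([ 0.05640448, -0.05880311,  0.05498751,  0.04405336, -0.07224234,
       -0.08949715]), 'effort': array([-1.95247136e-03, -3.90667927e+01,  1.87402457e+01,  4.21990201e+00,
        1.09001168e-02, -1.91237582e-04]), 'tcp_pos': array([ 0.20106093, -0.59118709,  0.23848579]), 'ee_rot': array([[-9.46809958e-01, -3.21792341e-01, -7.69831360e-04],
       [-3.21793249e-01,  9.46807892e-01,  1.98011915e-03],
       [ 9.16952309e-05,  2.12252306e-03, -9.99997743e-01]]), 'wrist_force': array([-0.25517196,  0.2914455 ,  0.5619017 ]), 'moment': array([0.02135114, 0.00921376, 0.02691074]), 'gripper_width': 1.0052567996839823}
side {'mtx': array([[468.27039898,   0.        , 319.55863524],
       [  0.        , 468.27039898, 240.41334527],
       [  0.        ,   0.        ,   1.        ]]), 'R': array([[ 0.93407435, -0.35699018,  0.00794508],
       [-0.19247163, -0.5220991 , -0.83088338],
       [ 0.30076533,  0.77457765, 
[... 687 characters left out ...]
49433,  0.004799  ],
       [-0.97328301,  0.06781491, -0.21936571],
       [ 0.21849061, -0.02015438, -0.9756309 ]]), 't': array([-0.11767825,  0.56434003,  0.92112261])}
top shield [(0.69, [123, 128, 322, 323])]
top ring [(0.75, [216, 235, 254, 255]), (0.61, [140, 149, 286, 250])]
top pole [(0.95, [399, 207, 434, 335])]
top pole_tip [(0.66, [399, 209, 436, 336])]
top pole_grip [(0.9, [402, 212, 433, 337]), (0.66, [379, 247, 444, 362])]
top jar_in [(0.95, [218, 232, 254, 254]), (0.74, [404, 210, 431, 340])]
top bottle [(0.95, [345, 156, 383, 211]), (0.19, [397, 207, 435, 337])]
top jar_front [(0.93, [316, 332, 358, 377]), (0.17, [143, 151, 287, 246])]
top sash [(0.73, [139, 153, 288, 250])]
```

View pics/side0.png

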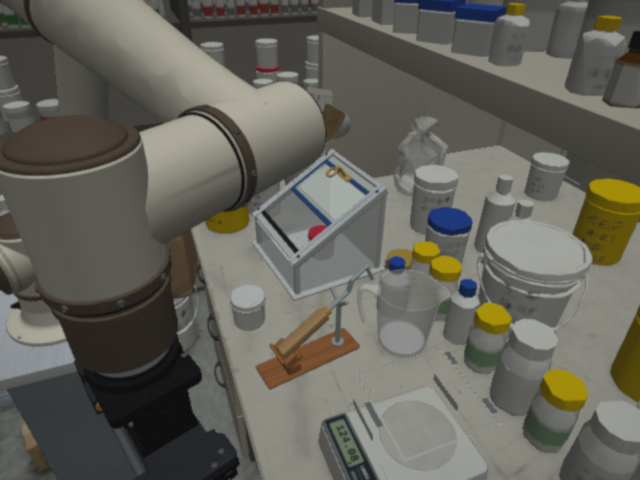

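View pics/top0.png

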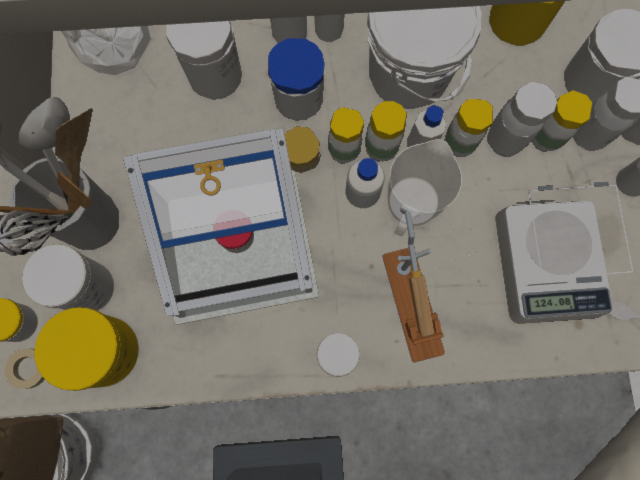

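```bash
python3 - <<'E'
import cv2
a=cv2.imread("pics/side0.png")[130:370,220:420];cv2.imwrite("pics/sidez.png",cv2.resize(a,None,fx=2.5*1,fy=2.5,interpolation=2))
a=cv2.imread("pics/top0.png")[120:380,110:450];cv2.imwrite("pics/topz.png",cv2.resize(a,None,fx=2.3,fy=2.3,interpolation=2))
E
```

```text
(no output)
```

View pics/sidez.png

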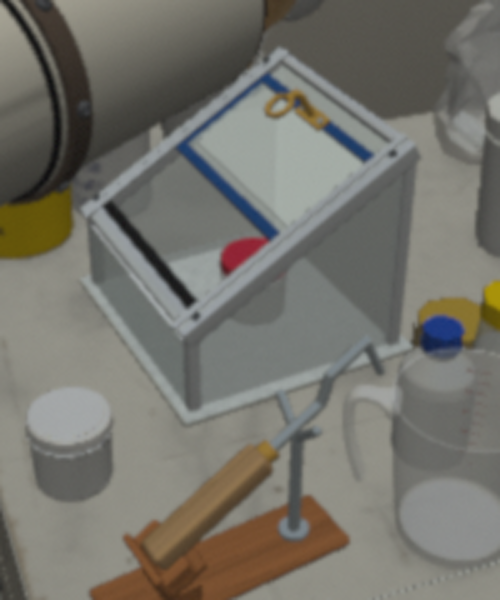

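View pics/topz.png

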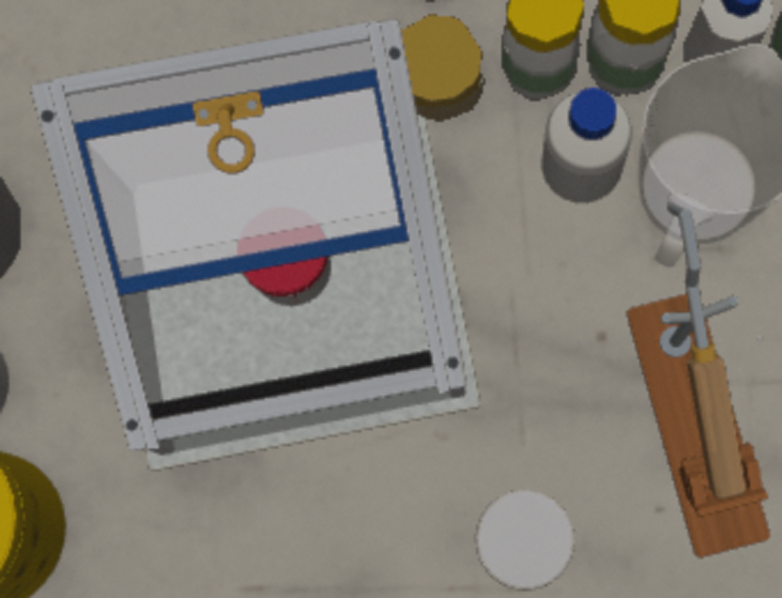

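The side view shows the pole on its stand at about (320,320) and the raised sash with its ring at about (333,171). In the top view the ring is at about (210,186) and the handle at about (423,300). Next I triangulate the features that show in both views.

```bash
cat > h.py <<'E'
import numpy as np,cv2
from station import r
M={c:r.camera_model(c) for c in("side","top")}
P={c:M[c]["mtx"]@np.c_[M[c]["R"],M[c]["t"]] for c in M}
def tri(side,top):
    X=cv2.triangulatePoints(P["side"],P["top"],np.array(side,float).reshape(2,1),np.array(top,float).reshape(2,1))[:,0]
    X=X[:3]/X[3]
    e=[np.round(proj(c,X)-q,1) for c,q in(("side",side),("top",top))]
    return X,e
def proj(c,X):
    p=P[c]@np.r_[X,1];return p[:2]/p[2]
def onz(c,px,z):
    d=M[c]["R"].T@np.linalg.inv(M[c]["mtx"])@np.r_[px,1]; o=-M[c]["R"].T@M[c]["t"]
    return o+d*(z-o[2])/d[2]
E
python3 - <<'E'
from h import *
S=lambda x,y:(220+x/2.5-.3,130+y/2.5-.3)
T=lambda x,y:(110+x/2.3-.28,120+y/2.3-.28)
L=dict(ring=(S(283,103),T(231,151)),boltBR=(S(393,153),T(394,53)),boltFR=(S(196,317),T(453,363)),boltFL=(S(92,209),T(132,425)),
 baseFR=(S(192,423),T(478,407)),baseFL=(S(84,281),T(152,468)),
 ferr=(S(265,452),T(705,357)),hookbend=(S(366,341),T(680,208)),crank2=(S(325,378),T(694,283)),handlelow=(S(160,555),T(735,495)),
 brkt=(S(308,118),T(228,105)))
for k,(s,t) in L.items():
    X,e=tri(s,t);print(k,np.round(X,4),*e)
E
```

```text
ring [0.6254 0.0072 0.2222] [-1.7  0.5] [ 0.3 -1.8]
boltBR [ 0.6874 -0.0997  0.213 ] [-0.7  0.2] [ 0.2 -0.7]
boltFR [ 0.4972 -0.1235  0.1018] [-0.7  0.2] [ 0.1 -0.6]
boltFL [0.4686 0.1081 0.0873] [ 0.8 -0.2] [-0.1  0.8]
baseFR [ 4.814e-01 -1.399e-01 -3.000e-04] [-2.6  0.5] [ 0.3 -2.2]
baseFL [ 0.4502  0.116  -0.0021] [-1.3  0.2] [ 0.1 -1.3]
ferr [ 0.4893 -0.3026  0.1025] [-1.1  0.3] [ 0.1 -0.9]
hookbend [ 0.5792 -0.2841  0.1689] [ 0.7 -0.2] [-0.1  0.6]
crank2 [ 0.5356 -0.2928  0.1502] [-3.1  0.8] [ 0.4 -2.5]
handlelow [ 0.3964 -0.3237  0.0499] [-3.2  0.6] [ 0.2 -2.3]
brkt [0.6607 0.0131 0.2005] [ 1.1 -0.3] [-0.2  1.1]
```

```bash
cat >> h.py <<'E'
from scipy.spatial.transform import Rotation as Ro
def fr(yaw):
    c,s=np.cos(np.radians(yaw)),np.sin(np.radians(yaw));return np.array([[c,-s,0],[s,c,0],[0,0,1]])
C3,S3=np.cos(np.pi/6),.5
U=np.array([C3,0,S3]);N=np.array([-S3,0,C3]);Y=np.array([0,1.,0])
def polepts(c,yaw):
    A=fr(yaw);f=lambda a,n,y=0:c+A@(a*U+n*N+y*Y)
    seg=[]
    for y in(-.012,.012):
        seg+=[(f(-.055,.011,y),f(.055,.011,y)),(f(-.055,-.011,y),f(.055,-.011,y)),(f(-.055,.011,y),f(-.055,-.011,y)),(f(.055,.011,y),f(.055,-.011,y))]
    seg+=[(f(.1,.017),f(.1625,.017)),(f(.1625,.017),f(.1625,-.02)),(f(.055,0),f(.09,0))]
    return seg
def ringpts(o,yaw):
    A=fr(yaw);seg=[]
    for rr in(.009,.015):
        t=np.linspace(0,2*np.pi,25);p=[o+A@(rr*np.cos(a)*U+rr*np.sin(a)*Y) for a in t];seg+=list(zip(p[:-1],p[1:]))
    return seg
def overlay(im,c,segs,box,k,fn,col=(0,255,0)):
    x0,y0,x1,y1=box
    a=cv2.resize(im[y0:y1,x0:x1],None,fx=k,fy=k,interpolation=2)
    for s in segs:
        q=[tuple(int(round(v)) for v in ((proj(c,X)-[x0,y0]+.5)*k-.5)) for X in s];cv2.line(a,q[0],q[1],col,1)
    cv2.imwrite(fn,a)
def row(p,yaw=None,s=None,down=True):
    s=s or r.sense();R=s["ee_rot"]
    sh=R.T@(np.array(p)-s["tcp_pos"])/.3
    tu=np.zeros(3)
    if yaw is not None:
        a=fr(yaw);Rt=np.c_[-a[:,0],a[:,1],-a[:,2]]
        tu=Ro.from_matrix(R.T@Rt).as_rotvec()/np.pi
    return np.round(np.r_[sh,tu],4).tolist()
E
cat > ov.py <<'E'
from h import *
import sys
def two(segs,ims,bs,bt,k1,k2,fn):
    overlay(ims[0],"side",segs,bs,k1,"/tmp/a.png");overlay(ims[1],"top",segs,bt,k2,"/tmp/b.png")
    a,b=cv2.imread("/tmp/a.png"),cv2.imread("/tmp/b.png");h=max(a.shape[0],b.shape[0])
    pad=lambda q:cv2.copyMakeBorder(q,0,h-q.shape[0],0,0,cv2.BORDER_CONSTANT)
    o=np.hstack([pad(a),pad(b)]);print(o.shape);cv2.imwrite(fn,o)
E
python3 - <<'E'
from ov import *
ims=[cv2.imread("pics/side0.png"),cv2.imread("pics/top0.png")]
two(polepts(np.array([.443,-.3125,.075]),12.3),ims,(270,250,390,370),(380,200,450,345),3.5,4,"pics/ov1.png")
two(ringpts(np.array([.6254,.0072,.2222]),7),ims,(310,150,380,200),(180,140,250,220),5,5,"pics/ov2.png")
print(onz("top",(338,355),.07),onz("side",(248,293),.07),onz("top",(368,168),.13))
E
```

```text
(580, 700, 3)
(400, 700, 3)
[ 0.36963828 -0.16592883  0.07      ] [ 0.37654263 -0.16616652  0.07      ] [ 0.66746972 -0.2366552   0.13      ]
```

View pics/ov1.png

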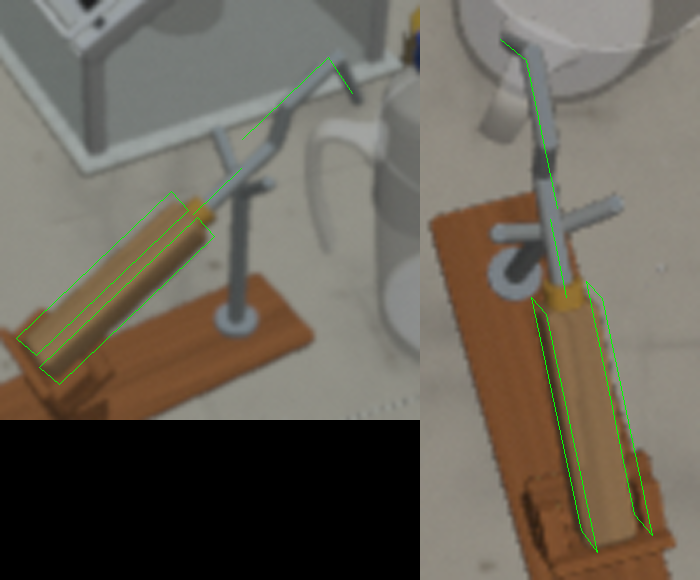

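View pics/ov2.png

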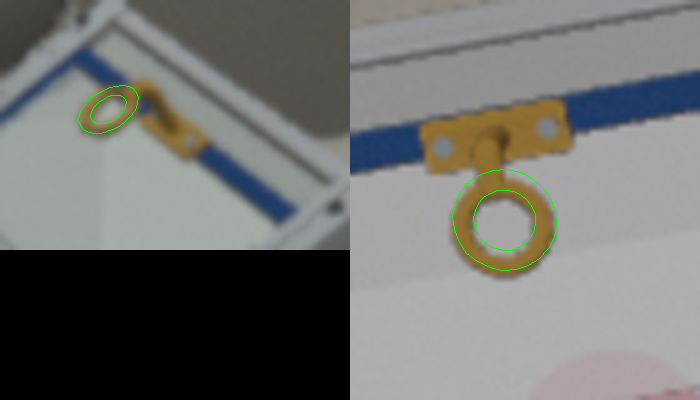

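```bash
python3 - <<'E'
from ov import *
ims=[cv2.imread("pics/side0.png"),cv2.imread("pics/top0.png")]
two([],ims,(275,260,380,365),(395,205,445,345),4,5,"pics/z1.png")
E
```

```text
(700, 670, 3)
```

View pics/z1.png

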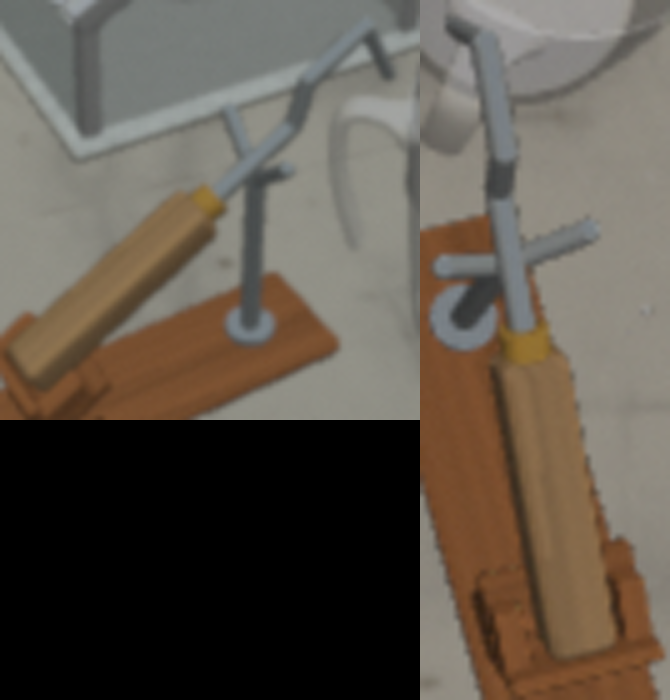

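```bash
python3 - <<'E'
from h import *
from scipy.optimize import least_squares
o=[("top",(.055,.011,0),(111,360)),("top",(-.055,.011,0),(162,650)),("top",(.075,0,0),(101,325)),("top",(.16,.0215,0),(66,42)),("top",(.1625,-.02,0),(37,25)),
("side",(.055,.011,.012),(182,193)),("side",(.055,-.011,-.012),(213,235)),("side",(-.055,.011,.012),(12,345)),("side",(.1625,.02,0),(370,25)),("side",(.1625,-.02,0),(390,78))]
k={"top":(5,395,205),"side":(4,275,260)}
px=lambda c,q:np.array([(q[0]+.5)/k[c][0]-.5+k[c][1],(q[1]+.5)/k[c][0]-.5+k[c][2]])
def res(v):
    A=fr(v[3]);out=[]
    for c,m,q in o:
        b=v[4:6] if c=="side" else v[6:8]
        out.append(proj(c,v[:3]+A@(m[0]*U+m[1]*N+m[2]*Y))-px(c,q)+b)
    return np.r_[np.ravel(out),np.array(v[4:])/1.5]
f=least_squares(res,[.443,-.3125,.075,12,0,0,0,0]);print(np.round(f.x,4));print(np.round(f.fun.reshape(-1,2),1))
E
```

```text
[ 0.4442 -0.3102  0.0705  9.9141  0.5789  0.0332  0.0396  0.9526]
[[ 0.5  0.1]
 [ 0.6  1.8]
 [-1.3 -6.4]
 [ 0.7  4.1]
 [-0.5  0. ]
 [-0.1 -2.3]
 [ 3.9  0.5]
 [-2.7  0.1]
 [-2.   1.8]
 [ 0.5 -0.1]
 [ 0.4  0. ]
 [ 0.   0.6]]
```

```bash
python3 - <<'E'
from h import *
from scipy.optimize import least_squares
o=[("top",(.055,.011,0),(111,360)),("top",(-.055,.011,0),(162,650)),("top",(.16,.0215,0),(66,42)),("top",(.1625,-.02,0),(37,25)),
("side",(.055,.011,.012),(182,193)),("side",(.055,-.011,-.012),(213,235)),("side",(-.055,.011,.012),(12,345)),("side",(.1625,.02,0),(370,25)),("side",(.1625,-.02,0),(390,78))]
k={"top":(5,395,205),"side":(4,275,260)}
px=lambda c,q:np.array([(q[0]+.5)/k[c][0]-.5+k[c][1],(q[1]+.5)/k[c][0]-.5+k[c][2]])
def res(v):
    A=fr(v[3]);out=[]
    for c,m,q in o:
        b=v[4:6] if c=="side" else v[6:8]
        out.append(proj(c,np.r_[v[:2],v[2]]+A@(m[0]*U+m[1]*N+m[2]*Y))-px(c,q)+b)
    return np.r_[np.ravel(out),np.array(v[4:])/1.5,(v[2]-.075)*1000]
f=least_squares(res,[.443,-.3125,.075,12,0,0,0,0],loss="soft_l1");print(np.round(f.x,4));print(np.round(res(f.x)[:-5].reshape(-1,2),1))
from ov import *
ims=[cv2.imread("pics/side0.png"),cv2.imread("pics/top0.png")]
two(polepts(f.x[:3],f.x[3]),ims,(275,260,380,365),(395,205,445,345),4,5,"pics/ov3.png")
E
```

```text
[ 0.4447 -0.3102  0.0747  9.9177  0.397   1.489  -0.6604  0.3523]
[[ 0.2 -1.3]
 [ 0.3  0.7]
 [ 0.4  2.4]
 [-0.8 -1.6]
 [ 0.1 -2.7]
 [ 4.1  0.2]
 [-2.7 -0.1]
 [-1.7  1.3]
 [ 0.8 -0.4]]
(700, 670, 3)
```

View pics/ov3.png

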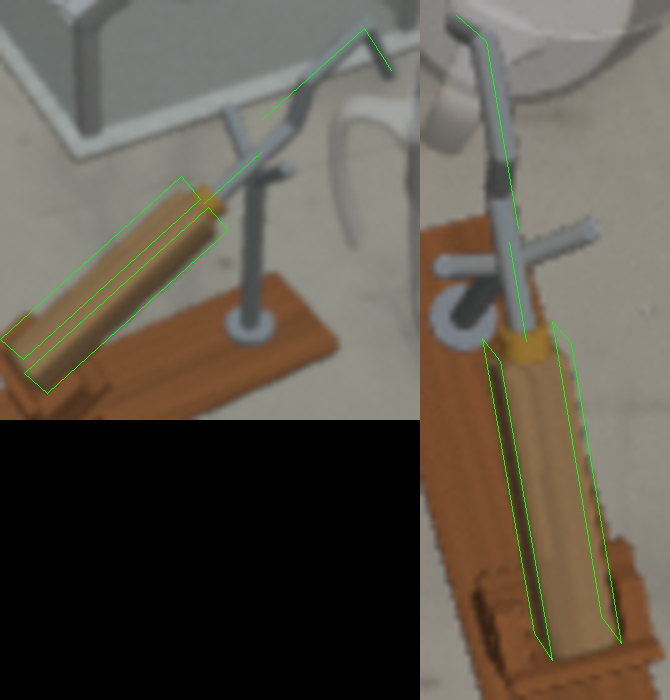

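```bash
python3 - <<'E'
from h import *
T=lambda x,y:(110+x/2.3-.28,120+y/2.3-.28)
p=[onz("top",T(*q),.015)[:2] for q in((627,313),(690,296),(770,540),(697,557))];print(np.round(p,4),np.mean(p,0))
for a,b in((0,3),(1,2)):
    d=p[a]-p[b];print(np.degrees(np.arctan2(d[1],d[0])),np.linalg.norm(d))
print("above",row((.443,-.311,.18),10)); print("at",row((.443,-.311,.077),10))
E
```

```text
[[ 0.5411 -0.2607]
 [ 0.5512 -0.3114]
 [ 0.3592 -0.3522]
 [ 0.3505 -0.2959]] [ 0.45049601 -0.3050191 ]
10.469029797689648 0.1937289050016179
12.003589070008427 0.196308288805722
above [-1.0642, 0.6263, 0.1986, 0.0, 0.0, 0.0488]
at [-1.0642, 0.6263, 0.5419, 0.0, 0.0, 0.0488]
```

```bash
python3 -m creep '[[1,-0.14,0.08,0.02,0,0,0.02],[1,-0.28,0.16,0.04,0,0,0.045],[1,-0.42,0.24,0.06,0,0,0.045],[1,-0.55,0.32,0.08,0,0,0.045],[1,-0.68,0.4,0.1,0,0,0.045]]'
python3 - <<'E'
from h import *
print(r.sense()["time_s"],row((.443,-.311,.15),10.6))
E
```

```text
time_s: 1.42
tcp_pos: [0.3374, -0.434, 0.2135]
ee_rot: [[-0.983, -0.185, 0.001], [-0.185, 0.983, -0.0], [-0.0, -0.001, -1.0]]
wrist_force: [0.2, 0.0, 0.9]
gripper_width: 0.996
1.4167 [-0.4216, 0.3382, 0.2116, -0.0002, 0.0001, 0.0003]
```

```bash
python3 -m creep '[[1,-0.1,0.08,0.05,0,0,0],[1,-0.2,0.16,0.1,0,0,0],[1,-0.31,0.25,0.15,0,0,0],[1,-0.42,0.338,0.2,0,0,0],[1,-0.422,0.338,0.21,0,0,0]]'
python3 - <<'E'
from h import *
print(r.sense()["time_s"],row((.443,-.311,.076),10.6))
from ov import *
ims=[r.capture("side"),r.capture("top")]
cv2.imwrite("pics/s1.png",ims[0]);cv2.imwrite("pics/t1.png",ims[1])
two([],ims,(240,220,400,380),(360,180,480,350),2.5,3,"pics/z2.png")
E
```

```text
time_s: 1.83
tcp_pos: [0.4455, -0.3073, 0.1489]
ee_rot: [[-0.982, -0.19, -0.0], [-0.19, 0.982, 0.001], [0.0, 0.001, -1.0]]
wrist_force: [-0.0, -0.2, -1.1]
gripper_width: 1.0
1.8333 [0.0105, -0.0108, 0.2431, 0.0002, -0.0001, 0.0018]
(510, 760, 3)
```

View pics/z2.png

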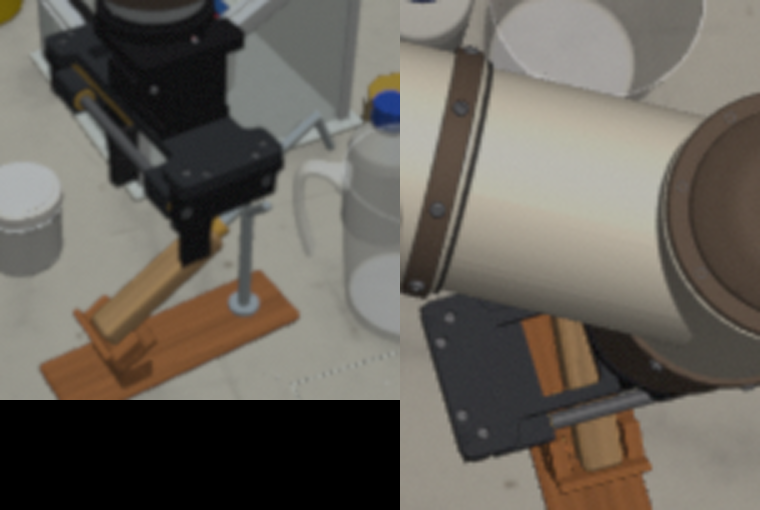

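The hand is over the handle with the pole between the fingers (handle at about (425,300) in the top view), so I go down.

```bash
python3 -m creep '[[1,0.01,-0.01,0.07,0,0,0.002],[1,0.01,-0.01,0.14,0,0,0.002],[1,0.01,-0.01,0.2,0,0,0.002],[1,0.01,-0.01,0.24,0,0,0.002],[1,0.01,-0.01,0.243,0,0,0.002]]'
python3 -m creep '[[0.6,0,0,0,0,0,0],[0.4,0,0,0,0,0,0],[0.3,0,0,0,0,0,0],[0.2,0,0,0,0,0,0],[0.2,0,0,0,0,0,0]]'
```

```text
time_s: 2.35
tcp_pos: [0.4391, -0.3136, 0.0748]
ee_rot: [[-0.984, -0.18, -0.006], [-0.18, 0.984, 0.002], [0.005, 0.003, -1.0]]
wrist_force: [-0.9, -0.7, 0.6]
gripper_width: 1.001
time_s: 2.77
tcp_pos: [0.4395, -0.3139, 0.0757]
ee_rot: [[-0.984, -0.18, -0.004], [-0.18, 0.984, 0.001], [0.004, 0.002, -1.0]]
wrist_force: [-0.5, 0.4, -0.7]
gripper_width: 0.705
```

```bash
python3 -m creep '[[0.1,0,0,0,0,0,0],[0.1,0,0,0,0,0,0],[0,0,0,0,0,0,0],[0,0,0,0,0,0,0],[0,0,0,0,0,0,0]]'
python3 -m creep '[[0,0,0,0,0,0,0],[0,0,0,0,0,0,0],[0,0,0,0,0,0,0],[0,0,0,0,0,0,0],[0,0,0,0,0,0,0]]'
python3 -m creep '[[0,0,0,0,0,0,0],[0,0,0,0,0,0,0],[0,0,0,0,0,0,0],[0,0,0,0,0,0,0],[0,0,0,0,0,0,0]]'
```

```text
time_s: 3.18
tcp_pos: [0.4395, -0.3138, 0.0756]
ee_rot: [[-0.984, -0.18, -0.004], [-0.18, 0.984, 0.001], [0.004, 0.002, -1.0]]
wrist_force: [0.3, 0.4, -0.4]
gripper_width: 0.327
time_s: 3.6
tcp_pos: [0.4391, -0.3136, 0.0755]
ee_rot: [[-0.984, -0.18, -0.005], [-0.18, 0.984, 0.002], [0.005, 0.003, -1.0]]
wrist_force: [-1.1, 1.3, 1.0]
gripper_width: 0.273
time_s: 4.02
tcp_pos: [0.4391, -0.3136, 0.0755]
ee_rot: [[-0.984, -0.18, -0.005], [-0.18, 0.984, 0.002], [0.005, 0.003, -1.0]]
wrist_force: [-1.1, 0.8, 0.6]
gripper_width: 0.274
```

Gripped: an opening of 0.274 is 24 mm. I record the stow pose and lift.

```bash
python3 -c "
from h import *
s=r.sense();np.savez('stow.npz',p=s['tcp_pos'],R=s['ee_rot']);print(s['tcp_pos'],s['ee_rot'])"
python3 -m creep '[[0,0,0,-0.04,0,0,0],[0,0,0,-0.1,0,0,0],[0,0,0,-0.2,0,0,0],[0,0,0,-0.3,0,0,0],[0,0,0,-0.4,0,0,0]]'
python3 -m creep '[[0,0,0,-0.1,0,0,0],[0,0,0,-0.2,0,0,0],[0,0,0,-0.3,0,0,0],[0,0,0,-0.3,0,0,0],[0,0,0,-0.3,0,0,0]]'
python3 - <<'E'
from ov import *
ims=[r.capture("side"),r.capture("top")]
cv2.imwrite("pics/s2.png",ims[0]);cv2.imwrite("pics/t2.png",ims[1])
E
```

```text
[ 0.43912779 -0.3136223   0.07550542] [[-0.98368335 -0.17983938 -0.00498613]
 [-0.17984995  0.98369249  0.00175432]
 [ 0.00458932  0.00262245 -0.99998603]]
time_s: 4.43
tcp_pos: [0.4395, -0.3138, 0.1963]
ee_rot: [[-0.984, -0.179, -0.006], [-0.179, 0.984, 0.002], [0.005, 0.003, -1.0]]
wrist_force: [1.2, 0.5, -1.3]
gripper_width: 0.276
time_s: 4.85
tcp_pos: [0.4407, -0.3142, 0.2878]
ee_rot: [[-0.984, -0.179, -0.001], [-0.179, 0.984, 0.001], [0.001, 0.001, -1.0]]
wrist_force: [-0.5, -0.4, -2.4]
gripper_width: 0.275
```

View pics/s2.png

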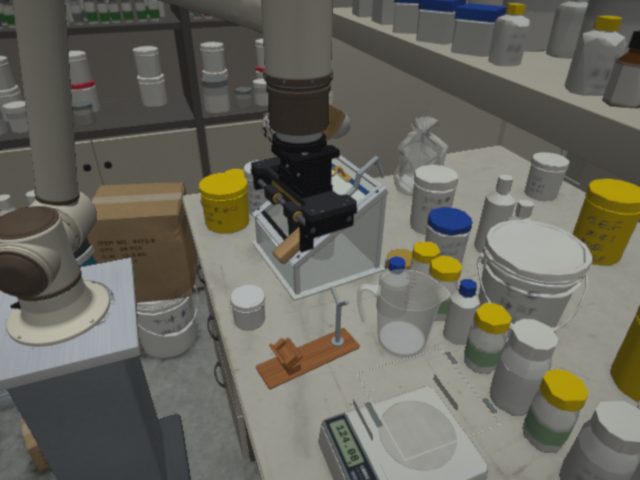

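View pics/t2.png

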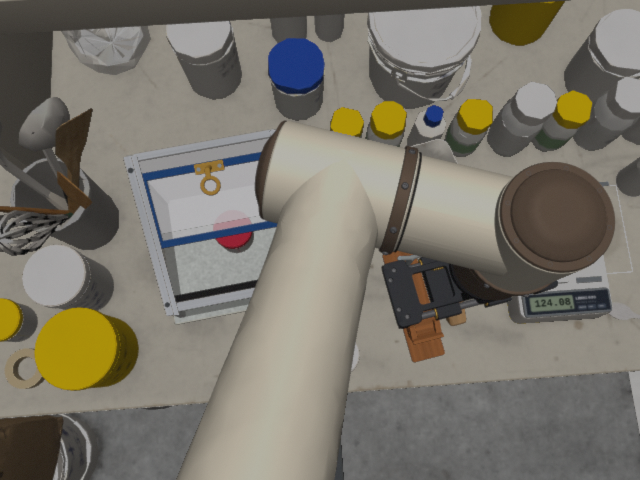

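```bash
python3 -c "
from h import *
print(row((.4466,-.0147,.25),7),-M['top']['R'].T@M['top']['t'])"
```

```text
[-0.2029, 0.9751, 0.1194, 0.0016, -0.0022, 0.0183] [ 0.33969979 -0.1370894   1.02303727]
```

```bash
python3 -m creep '[[0,-0.02,0.12,0.02,0,0,0],[0,-0.04,0.24,0.04,0,0,0.01],[0,-0.07,0.36,0.06,0,0,0.018],[0,-0.1,0.48,0.08,0.001,-0.002,0.018],[0,-0.13,0.6,0.1,0.001,-0.002,0.018]]'
python3 -c "
from h import *
print(row((.4466,-.0147,.235),7))"
```

```text
time_s: 5.37
tcp_pos: [0.4439, -0.1278, 0.2532]
ee_rot: [[-0.993, -0.122, -0.005], [-0.122, 0.993, 0.002], [0.004, 0.002, -1.0]]
wrist_force: [1.2, 0.0, -1.3]
gripper_width: 0.277
[-0.0552, 0.373, 0.0614, 0.0008, -0.0014, -0.0]
```

```bash
python3 -m creep '[[0,-0.02,0.12,0.02,0,0,0],[0,-0.04,0.24,0.04,0,0,0],[0,-0.05,0.34,0.055,0.001,-0.001,0],[0,-0.055,0.373,0.06,0.001,-0.001,0],[0,-0.055,0.373,0.06,0.001,-0.001,0]]'
python3 - <<'E'
from ov import *
ims=[r.capture("side"),r.capture("top")]
cv2.imwrite("pics/s3.png",ims[0]);cv2.imwrite("pics/t3.png",ims[1])
s=r.sense();print(s["tcp_pos"],s["ee_rot"])
two([],ims,(240,100,400,260),(120,120,320,340),2.2,2,"pics/z3.png")
E
```

```text
time_s: 5.78
tcp_pos: [0.4455, -0.013, 0.2335]
ee_rot: [[-0.992, -0.125, -0.005], [-0.125, 0.992, -0.002], [0.005, -0.001, -1.0]]
wrist_force: [0.0, 0.3, -1.7]
gripper_width: 0.276
[ 0.44602365 -0.01487216  0.23442156] [[-0.99244694 -0.12262535 -0.00347796]
 [-0.12261967  0.9924521  -0.00180195]
 [ 0.00367267 -0.00136188 -0.99999233]]
(440, 752, 3)
```

View pics/z3.png

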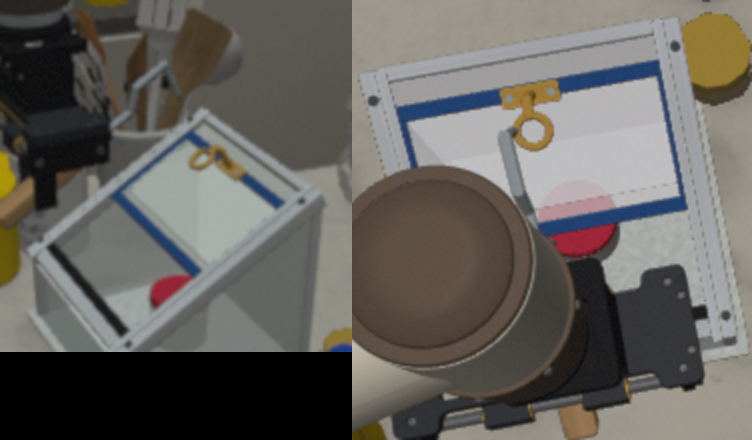

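```bash
cat > look.py <<'E'
from ov import *
def look(n,bs=(270,115,390,215),bt=(185,155,245,245),segs=[]):
    ims=[r.capture("side"),r.capture("top")]
    cv2.imwrite(f"pics/s{n}.png",ims[0]);cv2.imwrite(f"pics/t{n}.png",ims[1])
    two(segs,ims,bs,bt,4,5,f"pics/z{n}.png");return ims
E
python3 - <<'E'
from ov import *
ims=[cv2.imread("pics/s3.png"),cv2.imread("pics/t3.png")]
two([],ims,(270,115,360,215),(175,155,245,245),4,5,"pics/z3b.png")
E
```

```text
(450, 710, 3)
```

View pics/z3b.png

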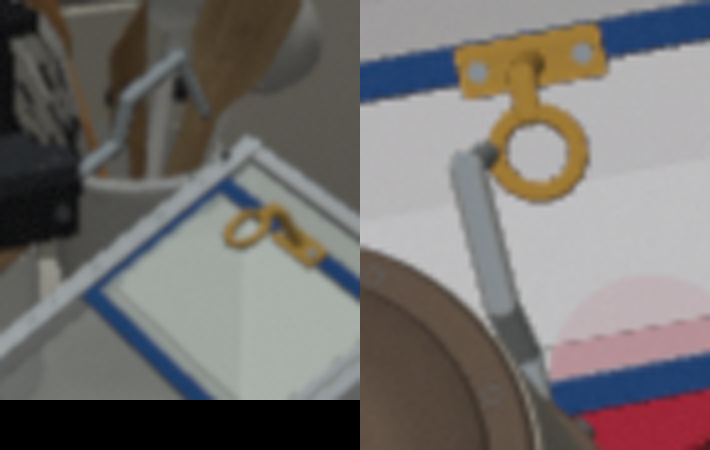

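```bash
python3 - <<'E'
from h import *
S=lambda x,y:((x+.5)/4-.5+270,(y+.5)/4-.5+115)
T=lambda x,y:((x+.5)/5-.5+175,(y+.5)/5-.5+155)
o={k:tri(*v) for k,v in dict(bend=(S(183,57),T(107,160)),tip=(S(208,116),T(133,152)),ring=(S(246,228),T(180,151))).items()}
for k in o:print(k,np.round(o[k][0],4),*o[k][1])
A=fr(7);W=np.c_[A@U,A@Y,A@N]
print(W.T@(o["tip"][0]-o["ring"][0]),W.T@(o["bend"][0]-o["ring"][0]),W.T@(o["tip"][0]-o["bend"][0]))
p=r.sense()["tcp_pos"]; print("tip-tcp",W.T@(o["tip"][0]-p), "nominal .1625,0,-.02")
E
```

```text
bend [0.5853 0.0064 0.3285] [-0.3  0.1] [ 0.1 -0.4]
tip [0.5998 0.0067 0.2929] [-0.5  0.1] [ 0.1 -0.5]
ring [0.6243 0.007  0.2216] [-0.3  0.1] [ 0.1 -0.4]
[0.0145446  0.00270282 0.07391207] [0.01980559 0.00416075 0.11196506] [-0.005261   -0.00145792 -0.03805299]
tip-tcp [ 0.16368684  0.00272045 -0.02699714] nominal .1625,0,-.02
```

```bash
cat >> h.py <<'E'
Aw=fr(7);W=np.c_[Aw@U,Aw@Y,Aw@N]
def rel(dx,dy,dz,yaw=7):
    s=r.sense();return row(s["tcp_pos"]+W@np.array([dx,dy,dz])/1000,yaw,s)
E
python3 -c "
from h import *
print(rel(-15.5,-2.7,-54)); print(rel(-15.5,-2.7,-20))"
```

```text
[-0.0459, -0.0088, 0.1816, -0.0004, -0.0012, 0.0002]
[0.0111, -0.0089, 0.0836, -0.0004, -0.0012, 0.0002]
```

```bash
python3 -m creep '[[0,0,-0.005,0.04,0,-0.001,0],[0,0.005,-0.009,0.083,0,-0.001,0],[0,-0.015,-0.009,0.12,0,-0.001,0],[0,-0.046,-0.009,0.18,0,-0.001,0],[0,-0.046,-0.009,0.182,0,-0.001,0]]'
python3 -c "
from look import *
look(4,(290,130,380,215),(175,155,245,245)); print(r.sense()['tcp_pos'])"
```

```text
time_s: 6.3
tcp_pos: [0.459, -0.0175, 0.1768]
ee_rot: [[-0.993, -0.12, -0.006], [-0.12, 0.993, -0.003], [0.006, -0.002, -1.0]]
wrist_force: [-1.2, 0.1, -2.7]
gripper_width: 0.275
(450, 710, 3)
[ 0.45941287 -0.01723009  0.17914875]
```

View pics/z4.png

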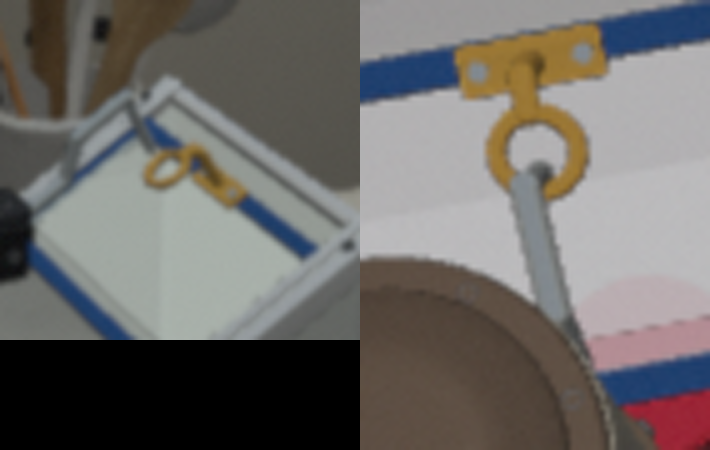

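```bash
python3 - <<'E'
from h import *
S=lambda x,y:((x+.5)/4-.5+290,(y+.5)/4-.5+130)
T=lambda x,y:((x+.5)/5-.5+175,(y+.5)/5-.5+155)
o={k:tri(*v) for k,v in dict(tip=(S(152,153),T(182,169)),ring=(S(165.5,168),T(178.5,152))).items()}
for k in o:print(k,np.round(o[k][0],4),*o[k][1])
d=W.T@(o["tip"][0]-o["ring"][0])*1000;print(d)
p=r.sense()["tcp_pos"]; print("tip-tcp",W.T@(o["tip"][0]-p))
print(rel(-d[0]-1,-d[1],-d[2]+4),rel(-d[0]-1,-d[1],-d[2]-18))
E
```

```text
tip [0.6145 0.0044 0.2337] [-0.3  0.1] [ 0.1 -0.4]
ring [0.6241 0.0075 0.2214] [-0.4  0.1] [ 0.1 -0.4]
[-2.491231   -1.87411149 15.64691042]
tip-tcp [ 0.16283096  0.0026104  -0.03101572]
[-0.0238, 0.0063, 0.031, -0.0006, -0.001, -0.0004] [-0.0607, 0.0065, 0.0944, -0.0006, -0.001, -0.0004]
```

```bash
python3 -m creep '[[0,0,0.003,0.004,0,-0.001,0],[0,-0.008,0.006,0.004,0,-0.001,0],[0,-0.012,0.0065,0.01,0,-0.001,0],[0,-0.024,0.0065,0.031,0,-0.001,0],[0,-0.024,0.0065,0.031,0,-0.001,0]]'
python3 -c "
from look import *
look(5,(290,130,380,215),(175,155,245,245)); print(r.sense()['tcp_pos'])"
```

```text
time_s: 6.82
tcp_pos: [0.4664, -0.0143, 0.1691]
ee_rot: [[-0.993, -0.121, -0.0], [-0.121, 0.993, -0.002], [0.001, -0.002, -1.0]]
wrist_force: [-1.2, -0.6, -1.9]
gripper_width: 0.271
(450, 710, 3)
[ 0.46616561 -0.01445117  0.16951692]
```

View pics/z5.png

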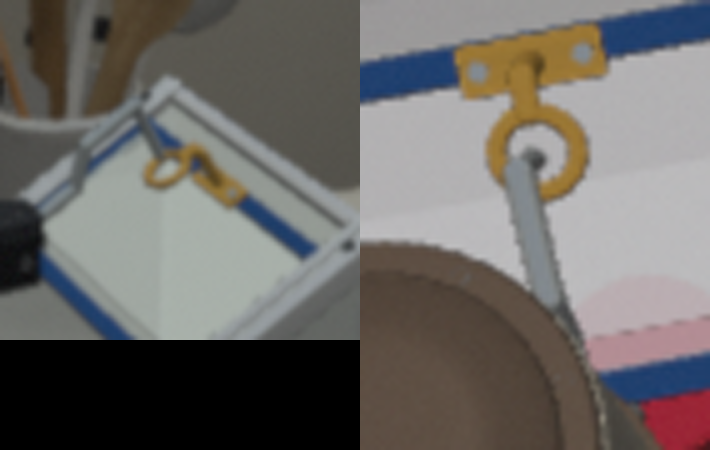

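```bash
cat > d.py <<'E'
from h import *
import sys
def d(sx,sy,tx,ty,rs=(165.5,168),rt=(178.5,152)):
    S=lambda x,y:((x+.5)/4-.5+290,(y+.5)/4-.5+130)
    T=lambda x,y:((x+.5)/5-.5+175,(y+.5)/5-.5+155)
    a,b=tri(S(sx,sy),T(tx,ty))[0],tri(S(*rs),T(*rt))[0]
    return W.T@(a-b)*1000
E
python3 -c "
from d import *
print(d(162,161,178,157)); print(rel(0,0,-8)[:3],rel(0,0,-16)[:3],rel(0,0,-24))"
```

```text
[-0.14734695 -0.4149962   5.96728568]
[-0.0134, 0.0001, 0.0231] [-0.0267, 0.0001, 0.0462] [-0.0401, 0.0002, 0.0692, -0.0007, -0.0003, -0.0004]
```

Centred within 0.5 mm, with the tip about 6 mm above the ring's plane. I insert gently along −z.

```bash
python3 -m creep '[[0,-0.0065,0,0.0115,0,0,0],[0,-0.0132,0,0.023,0,0,0],[0,-0.02,0,0.0345,0,0,0],[0,-0.0265,0,0.046,0,0,0],[0,-0.0265,0,0.046,0,0,0]]'
python3 -c "
from look import *
look(6,(290,130,380,215),(175,155,245,245)); s=r.sense();print(s['tcp_pos'],s['wrist_force'])"
```

```text
time_s: 7.33
tcp_pos: [0.474, -0.0135, 0.1548]
ee_rot: [[-0.993, -0.121, -0.002], [-0.121, 0.993, -0.003], [0.002, -0.002, -1.0]]
wrist_force: [0.4, 0.0, -2.3]
gripper_width: 0.273
(450, 710, 3)
[ 0.47402299 -0.01357766  0.15542383] [-0.39423488  0.23183938 -1.66701875]
```

View pics/z6.png

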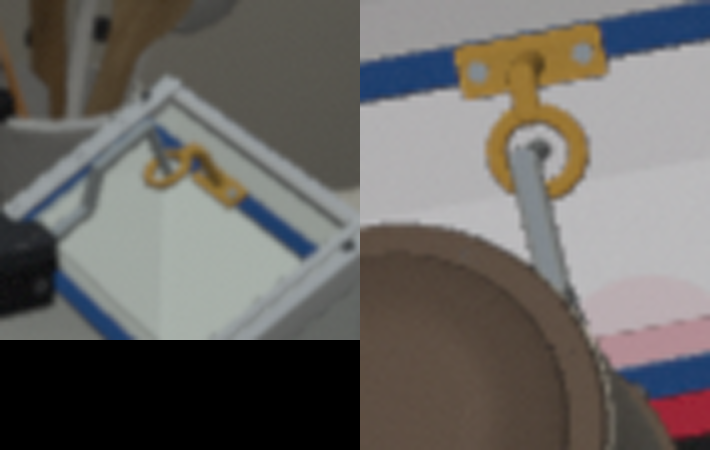

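```bash
python3 -c "
from d import *
print(d(168,172,181,150)); print(rel(-1,0,-4)[:3],rel(-2,0,-8)[:3],rel(-2,0,-8))"
```

```text
[-0.05676609 -0.45787071 -3.01189176]
[-0.0038, 0.0, 0.0132] [-0.0076, 0.0001, 0.0264] [-0.0076, 0.0001, 0.0264, -0.0008, -0.0005, -0.0004]
```

```bash
python3 -m creep '[[0,-0.004,0,0.006,0,0,0],[0,-0.006,0,0.0115,0,0,0],[0,-0.01,0,0.018,0,0,0],[0,-0.0105,0,0.0245,0,0,0],[0,-0.0105,0,0.0245,0,0,0]]'
python3 -c "
from look import *
look(7,(290,130,380,215),(175,155,245,245)); s=r.sense();print(s['tcp_pos'],s['wrist_force'])"
```

```text
time_s: 7.85
tcp_pos: [0.4769, -0.0132, 0.1476]
ee_rot: [[-0.993, -0.121, -0.002], [-0.121, 0.993, -0.003], [0.002, -0.002, -1.0]]
wrist_force: [-0.4, -0.0, -2.5]
gripper_width: 0.272
(450, 710, 3)
[ 0.47706539 -0.01322122  0.14794012] [-0.27973041 -0.43709252 -1.66365327]
```

View pics/z7.png

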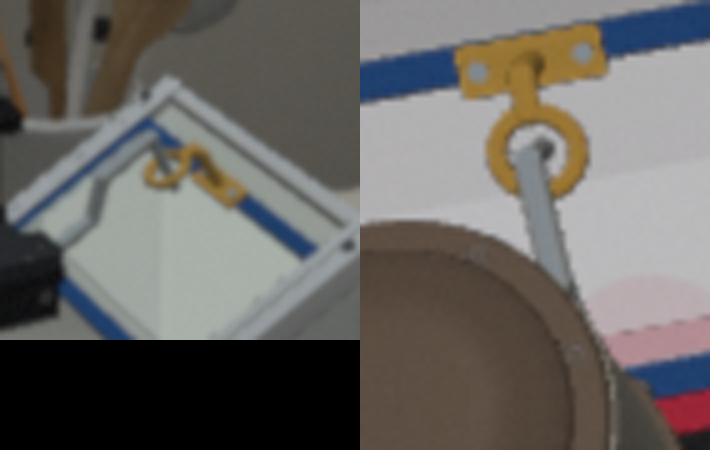

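Hook is down in the ring: at about (172,187) in the side crop the tip shows below it. Now I pull down the slope in small steps and watch the force.

```bash
cat >> h.py <<'E'
import os
if os.path.exists("anc.npy"): ANC=np.load("anc.npy")
def pull(mm,dn=0,dy=0):
    s=r.sense();e=s["tcp_pos"]-ANC;q=W.T@e*1000;f=W.T@s["wrist_force"]
    print("along",np.round(q,1),"force slope-frame",np.round(f,1))
    return row(ANC+W@np.array([-mm,dy,dn])/1000,7,s)
E
python3 -c "
from h import *
np.save('anc.npy',r.sense()['tcp_pos'])"
python3 -c "
from h import *
print(pull(5),pull(20))"
```

```text
along [0. 0. 0.] force slope-frame [-1.1 -0.4 -1.3]
along [0. 0. 0.] force slope-frame [-1.1 -0.4 -1.3]
[0.0144, 0.0, 0.0084, -0.0008, -0.0006, -0.0003] [0.0577, 0.0, 0.0334, -0.0008, -0.0006, -0.0003]
```

```bash
python3 -m creep '[[0,0.007,0,0.004,0,0,0],[0,0.0144,0,0.0084,0,0,0],[0,0.0215,0,0.0125,0,0,0],[0,0.029,0,0.0167,0,0,0],[0,0.029,0,0.0167,0,0,0]]'
python3 -c "
from h import *
print(pull(25))"
```

```text
time_s: 8.37
tcp_pos: [0.4688, -0.0142, 0.1433]
ee_rot: [[-0.993, -0.121, 0.0], [-0.121, 0.993, -0.002], [0.0, -0.002, -1.0]]
wrist_force: [2.2, 0.4, -1.9]
gripper_width: 0.272
along [-9.5  0.1  0.1] force slope-frame [ 1.   0.1 -2.7]
[0.0444, -0.0002, 0.0261, -0.0007, -0.0, -0.0003]
```

```bash
python3 -m creep '[[0,0.01,0,0.006,0,0,0],[0,0.021,0,0.012,0,0,0],[0,0.032,0,0.0185,0,0,0],[0,0.0445,0,0.026,0,0,0],[0,0.0555,0,0.0325,0,0,0]]'
python3 -c "
from look import *
print(pull(45)); look(8,(270,130,380,235),(175,155,245,265))"
```

```text
time_s: 8.78
tcp_pos: [0.452, -0.0162, 0.1334]
ee_rot: [[-0.993, -0.121, 0.0], [-0.121, 0.993, -0.002], [-0.0, -0.002, -1.0]]
wrist_force: [3.1, 0.4, -0.8]
gripper_width: 0.274
along [-29.2   0.1   0. ] force slope-frame [ 2.3  0.  -2.2]
[0.0456, -0.0003, 0.0264, -0.0007, 0.0001, -0.0003]
(550, 790, 3)
```

View pics/z8.png

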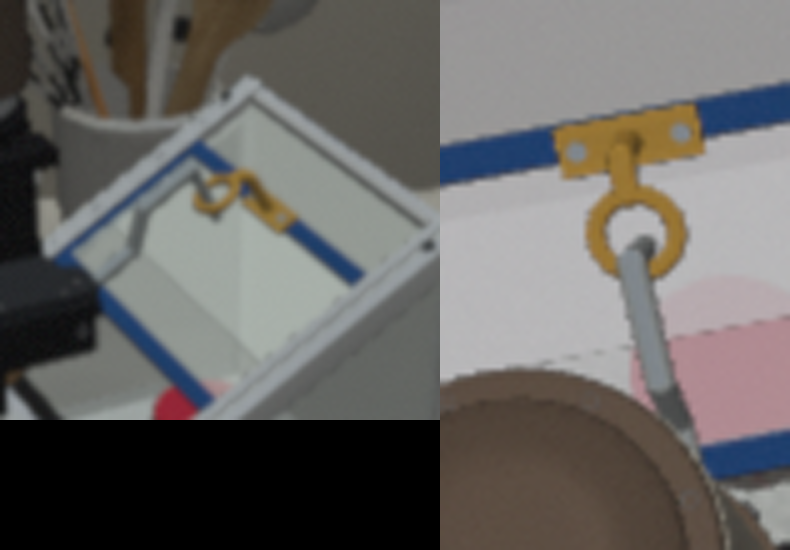

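The sash follows the hook: the ring is now at about (214,202) in the top view.

```bash
python3 -m creep '[[0,0.01,0,0.006,0,0,0],[0,0.022,0,0.0127,0,0,0],[0,0.034,0,0.0196,0,0,0],[0,0.046,0,0.0265,0,0,0],[0,0.0575,0,0.0333,0,0,0]]'
python3 -c "
from h import *
print(pull(65))"
```

```text
time_s: 9.3
tcp_pos: [0.4332, -0.0186, 0.1228]
ee_rot: [[-0.993, -0.121, -0.002], [-0.121, 0.993, -0.003], [0.003, -0.002, -1.0]]
wrist_force: [3.1, 1.2, -0.0]
gripper_width: 0.275
along [-50.8  -0.    0.3] force slope-frame [ 2.8  0.8 -1.6]
[0.0403, 0.0002, 0.0247, -0.0008, -0.0008, -0.0003]
```

```bash
python3 -m creep '[[0,0.01,0,0.006,0,0,0],[0,0.022,0,0.0127,0,0,0],[0,0.034,0,0.0196,0,0,0],[0,0.046,0,0.0265,0,0,0],[0,0.0575,0,0.0333,0,0,0]]'
python3 -c "
from h import *
print(pull(75))"
```

```text
time_s: 9.72
tcp_pos: [0.4157, -0.0208, 0.1127]
ee_rot: [[-0.993, -0.121, -0.002], [-0.121, 0.993, -0.003], [0.003, -0.002, -1.0]]
wrist_force: [2.3, 0.7, 0.5]
gripper_width: 0.276
along [-71.2  -0.    0.4] force slope-frame [ 2.2  0.4 -0.8]
[0.0103, 0.0001, 0.0074, -0.0007, -0.0009, -0.0003]
```

```bash
python3 -m creep '[[0,0.004,0,0.0023,0,0,0],[0,0.009,0,0.0052,0,0,0],[0,0.014,0,0.008,0,0,0],[0,0.018,0,0.0104,0,0,0],[0,0.021,0,0.012,0,0,0]]'
python3 -c "
from look import *
print(pull(85)); look(9,(240,150,350,255),(175,165,255,275))"
```

```text
time_s: 10.13
tcp_pos: [0.4092, -0.0216, 0.109]
ee_rot: [[-0.993, -0.121, -0.003], [-0.121, 0.993, -0.003], [0.003, -0.002, -1.0]]
wrist_force: [2.5, 0.3, -0.4]
gripper_width: 0.276
along [-78.7  -0.    0.4] force slope-frame [ 2.  -0.1 -1.6]
[0.0175, 0.0002, 0.0119, -0.0008, -0.001, -0.0003]
(550, 840, 3)
```

View pics/z9.png

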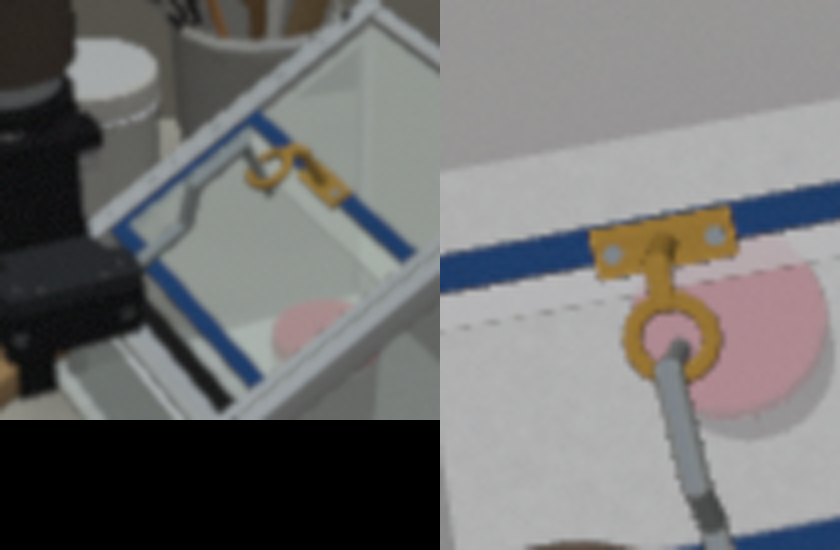

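View pics/s9.png

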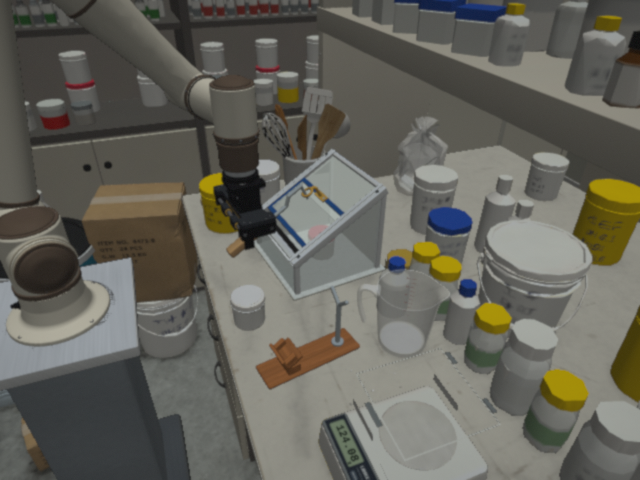

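```bash
python3 -m creep '[[0,0.003,0,0.0018,0,0,0],[0,0.006,0,0.0037,0,0,0],[0,0.009,0,0.0057,0,0,0],[0,0.012,0,0.0077,0,0,0],[0,0.0155,0,0.01,0,0,0]]'
python3 -c "
from h import *
print(pull(90))"
```

```text
time_s: 10.65
tcp_pos: [0.4044, -0.0222, 0.1059]
ee_rot: [[-0.993, -0.121, -0.003], [-0.121, 0.993, -0.003], [0.003, -0.002, -1.0]]
wrist_force: [2.1, -0.5, -0.4]
gripper_width: 0.276
along [-84.4  -0.1   0.2] force slope-frame [ 1.5 -0.8 -1.4]
[0.0156, 0.0003, 0.01, -0.0008, -0.0011, -0.0003]
```

```bash
python3 -m creep '[[0,0.003,0,0.0018,0,0,0],[0,0.006,0,0.0037,0,0,0],[0,0.009,0,0.0055,0,0,0],[0,0.012,0,0.007,0,0,0],[0,0.0145,0,0.0085,0,0,0]]'
python3 -c "
from h import *
print(pull(95))"
```

```text
time_s: 11.07
tcp_pos: [0.4018, -0.0223, 0.104]
ee_rot: [[-0.993, -0.121, 0.001], [-0.121, 0.993, -0.002], [-0.001, -0.002, -1.0]]
wrist_force: [5.9, -0.6, 1.6]
gripper_width: 0.268
along [-87.6   0.2  -0.1] force slope-frame [ 5.8 -1.3 -1.5]
[0.0215, -0.0006, 0.012, -0.0007, 0.0002, -0.0001]
```

```bash
python3 -m creep '[[0,0.005,0,0.0029,0,0,0],[0,0.007,0,0.004,0,0,0],[0,0.009,0,0.0052,0,0,0],[0,0.01,0,0.0058,0,0,0],[0,0.01,0,0.0058,0,0,0]]'
python3 -c "
from h import *
print(pull(92))
s=r.sense();print(s['time_s'],s['wrist_force'])"
```

```text
time_s: 11.48
tcp_pos: [0.4017, -0.0219, 0.1034]
ee_rot: [[-0.993, -0.122, 0.007], [-0.122, 0.993, -0.001], [-0.007, -0.001, -1.0]]
wrist_force: [7.1, -1.0, 0.3]
gripper_width: 0.272
along [-88.    0.6  -0.7] force slope-frame [ 6.1 -1.8 -3.2]
[0.0127, -0.0018, 0.0047, -0.0005, 0.0023, -0.0]
11.4833 [ 7.09699438 -0.97052875  0.25523345]
```

```bash
python3 -c "
from h import *
print(pull(93.5,0.5,-.3))"
```

```text
along [-88.    0.6  -0.7] force slope-frame [ 6.1 -1.8 -3.2]
[0.0179, -0.0028, 0.0057, -0.0005, 0.0023, -0.0]
```

```bash
python3 -m creep '[[0,0.011,-0.001,0.004,0,0.002,0],[0,0.013,-0.002,0.0045,0,0.002,0],[0,0.015,-0.002,0.005,0,0.002,0],[0,0.0165,-0.0025,0.0055,0,0.002,0],[0,0.0165,-0.0025,0.0055,0,0.002,0]]'
python3 -c "
from look import *
print(pull(92)); s=r.sense();print(s['time_s'],s['wrist_force'])
look(10,(240,150,350,255),(175,165,255,275))"
```

```text
time_s: 11.9
tcp_pos: [0.4012, -0.0221, 0.1033]
ee_rot: [[-0.992, -0.123, 0.011], [-0.123, 0.992, 0.001], [-0.011, -0.001, -1.0]]
wrist_force: [8.4, -0.4, 0.6]
gripper_width: 0.27
along [-88.5   0.5  -0.4] force slope-frame [ 7.5 -1.4 -3.6]
[0.011, -0.0015, 0.0045, -0.0002, 0.0034, 0.0005]
11.9 [ 8.41213905 -0.35345558  0.62938067]
(550, 840, 3)
```

View pics/z10.png

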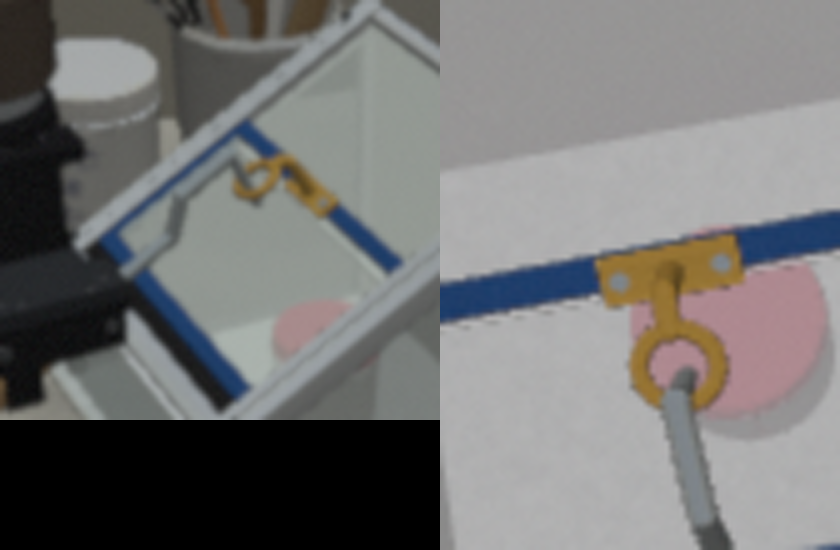

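```bash
python3 -c "
from h import *
print(pull(96.5,0.5,-.3))"
python3 -m creep '[[0,0.018,-0.0025,0.006,0,0.003,0],[0,0.02,-0.0025,0.0075,0,0.003,0],[0,0.022,-0.0025,0.009,0,0.003,0],[0,0.023,-0.0025,0.0105,0,0.003,0],[0,0.023,-0.0025,0.0105,0,0.003,0]]'
python3 -c "
from h import *
print(pull(98,.5,-.3)); s=r.sense();print(s['time_s'],s['wrist_force'])"
```

```text
along [-88.4   0.5  -0.4] force slope-frame [ 8.6 -0.4 -2.2]
[0.025, -0.0026, 0.0104, -0.0002, 0.0034, 0.0005]
time_s: 12.42
tcp_pos: [0.4008, -0.0218, 0.1025]
ee_rot: [[-0.992, -0.126, 0.015], [-0.126, 0.992, 0.003], [-0.016, 0.001, -1.0]]
wrist_force: [11.6, -0.1, 2.7]
gripper_width: 0.271
along [-89.1   0.7  -1. ] force slope-frame [11.3 -1.5 -3.4]
[0.0282, -0.0033, 0.0101, 0.0002, 0.005, 0.0012]
12.4167 [11.64613532 -0.11842094  2.69556679]
```

```bash
python3 -c "
from h import *
print(pull(99,1,-.4))"
python3 -m creep '[[0,0.025,-0.003,0.009,0,0.004,0.001],[0,0.027,-0.0035,0.01,0,0.004,0.001],[0,0.029,-0.0035,0.011,0,0.005,0.001],[0,0.031,-0.0035,0.011,0,0.005,0.001],[0,0.031,-0.0035,0.011,0,0.005,0.001]]'
python3 -c "
from look import *
print(pull(98,.5,-.3)); s=r.sense();print(s['time_s'],s['wrist_force'])
look(11,(240,150,350,255),(175,165,255,275));print(pull(98))"
```

```text
along [-89.1   0.7  -1. ] force slope-frame [11.3 -1.5 -3.4]
[0.0319, -0.0036, 0.0102, 0.0002, 0.005, 0.0012]
time_s: 12.83
tcp_pos: [0.4002, -0.0216, 0.1023]
ee_rot: [[-0.992, -0.125, 0.018], [-0.125, 0.992, 0.005], [-0.019, 0.003, -1.0]]
wrist_force: [12.5, 0.6, 4.9]
gripper_width: 0.269
along [-89.8   1.   -0.8] force slope-frame [13.3 -0.9 -2. ]
[0.0262, -0.0044, 0.0093, 0.0008, 0.006, 0.0012]
12.8333 [12.52596664  0.60061617  4.87610758]
(550, 840, 3)
along [-89.8   1.   -0.8] force slope-frame [13.7 -0.6 -3.4]
[0.0254, -0.0034, 0.0108, 0.0008, 0.006, 0.0012]
```

View pics/z11.png

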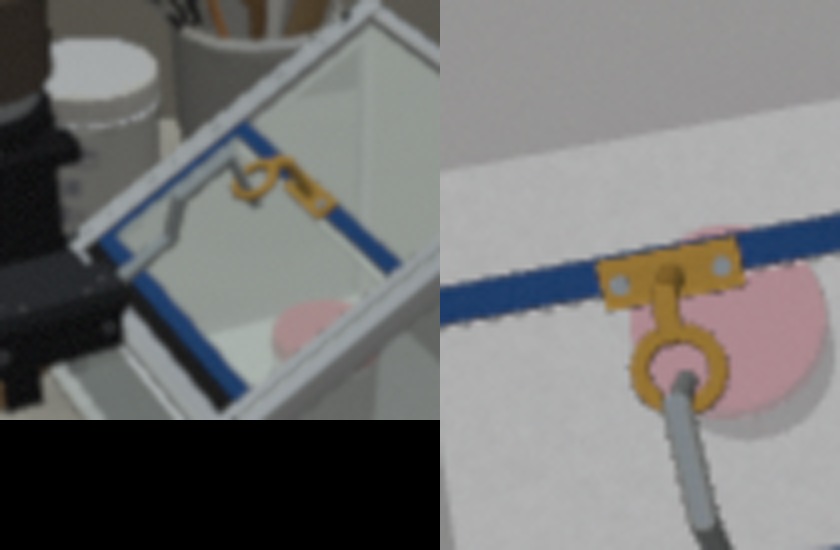

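```bash
python3 -m creep '[[0,0.031,-0.004,0.012,0.001,0.006,0.001],[0,0.033,-0.004,0.013,0.001,0.006,0.001],[0,0.035,-0.004,0.014,0.001,0.006,0.001],[0,0.037,-0.004,0.015,0.001,0.006,0.001],[0,0.037,-0.004,0.015,0.001,0.006,0.001]]'
python3 -c "
from h import *
print(pull(100,.5,-.3)); s=r.sense();print(s['time_s'],s['wrist_force'])"
```

```text
time_s: 13.35
tcp_pos: [0.3998, -0.0212, 0.1016]
ee_rot: [[-0.992, -0.126, 0.023], [-0.126, 0.992, 0.005], [-0.023, 0.002, -1.0]]
wrist_force: [15.1, 0.2, 6.3]
gripper_width: 0.272
along [-90.4   1.5  -1.3] force slope-frame [16.2 -1.6 -2.1]
[0.0308, -0.0059, 0.0101, 0.0006, 0.0074, 0.0013]
13.35 [15.14354197  0.19932019  6.26463001]
```

```bash
python3 -m creep '[[0,0.038,-0.005,0.015,0.001,0.007,0.001],[0,0.039,-0.005,0.016,0.001,0.007,0.001],[0,0.04,-0.005,0.0165,0.001,0.007,0.001],[0,0.04,-0.005,0.0165,0.001,0.007,0.001],[0,0.04,-0.005,0.0165,0.001,0.007,0.001]]'
python3 -c "
from look import *
print(pull(100,.5,-.3)); s=r.sense();print(s['time_s'],s['wrist_force'])
look(12,(240,150,350,255),(175,165,255,275));print(pull(98))"
```

```text
time_s: 13.77
tcp_pos: [0.3997, -0.0209, 0.1009]
ee_rot: [[-0.992, -0.126, 0.027], [-0.126, 0.992, 0.005], [-0.027, 0.001, -1.0]]
wrist_force: [17.4, -0.1, 5.9]
gripper_width: 0.274
along [-90.9   1.8  -1.9] force slope-frame [17.9 -2.2 -3.5]
[0.0306, -0.0069, 0.0075, 0.0004, 0.0087, 0.0015]
13.7667 [17.3710928  -0.1172458   5.87313065]
(550, 840, 3)
along [-90.8   1.8  -1.9] force slope-frame [16.9 -1.9 -3.3]
[0.024, -0.0059, 0.0059, 0.0004, 0.0087, 0.0014]
```

View pics/z12.png

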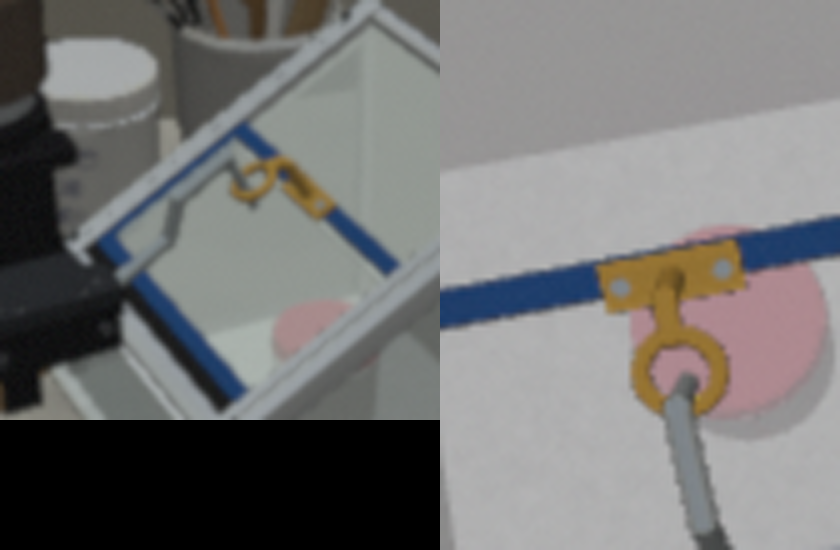

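```bash
python3 -m creep '[[0,0.041,-0.006,0.014,0,0.008,0.001],[0,0.042,-0.006,0.0145,0,0.008,0.001],[0,0.043,-0.006,0.0145,0,0.008,0.001],[0,0.043,-0.006,0.0145,0,0.008,0.001],[0,0.043,-0.006,0.0145,0,0.008,0.001]]'
python3 -c "
from look import *
for i in range(3):
    print(pull(90)); r.capture('top')
look(13,(240,150,350,255),(175,165,255,275))"
```

```text
time_s: 14.28
tcp_pos: [0.3994, -0.0208, 0.1009]
ee_rot: [[-0.991, -0.127, 0.029], [-0.127, 0.992, 0.008], [-0.03, 0.004, -1.0]]
wrist_force: [17.4, 0.7, 6.5]
gripper_width: 0.272
along [-91.    1.9  -1.7] force slope-frame [18.2 -1.4 -3. ]
[-0.0003, -0.0064, -0.0067, 0.0013, 0.0094, 0.0018]
along [-91.1   1.9  -1.7] force slope-frame [17.9 -3.1 -2.9]
[-0.0004, -0.0063, -0.0067, 0.0013, 0.0094, 0.0017]
along [-91.1   1.9  -1.7] force slope-frame [17.6 -2.1 -3. ]
[-0.0004, -0.0064, -0.0067, 0.0013, 0.0094, 0.0017]
(550, 840, 3)
```

View pics/z13.png

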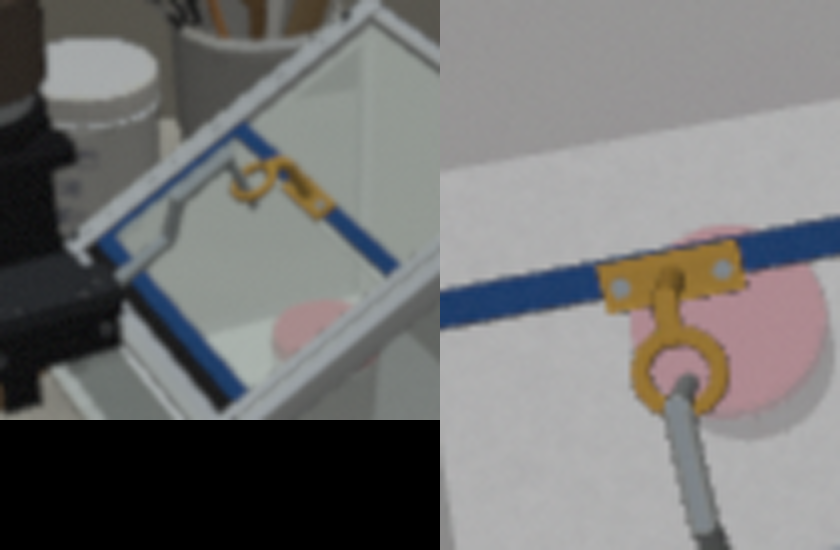

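```bash
python3 - <<'E'
from h import *
g=lambda n:cv2.cvtColor(cv2.imread(f"pics/t{n}.png"),cv2.COLOR_BGR2GRAY).astype(np.float32)
b=(slice(208,228),slice(200,240))
for n in (10,11,12,13):
    w=np.eye(2,3,dtype=np.float32)
    cc,w=cv2.findTransformECC(g(10)[b],g(n)[b],w,cv2.MOTION_TRANSLATION)
    print(n,cc,w[:,2])
a=np.array([.53,0,.16]);print(proj("top",a+W@[-.001,0,0])-proj("top",a))
E
```

```text
10 1.0000000133693623 [6.2247127e-09 6.3557488e-09]
11 0.9940384719814458 [0.09570064 0.63044995]
12 0.9728925420107173 [0.27669516 1.1277901 ]
13 0.954855565435425 [0.3001664 1.2156117]
[0.14033646 0.60581637]
```

Comparing the top pictures (ECC on the bracket plate), the sash has moved 2.0 mm since the 8.5 N frame. That puts it about 2.3 mm into the seal, which agrees with a pull of about 18.7 N. Next I release the load to mid-hole.

```bash
python3 -c "
from h import *
print(pull(90),pull(86))"
```

```text
along [-91.    1.9  -1.7] force slope-frame [18.1 -1.4 -3. ]
along [-91.    1.9  -1.7] force slope-frame [18.1 -1.4 -3. ]
[-0.0003, -0.0064, -0.0066, 0.0013, 0.0094, 0.0017] [-0.0121, -0.0064, -0.013, 0.0013, 0.0094, 0.0017]
```

```bash
python3 -m creep '[[0,0.03,-0.006,0.01,0.001,0.008,0.002],[0,0.02,-0.006,0.005,0.001,0.009,0.002],[0,0.01,-0.006,0,0.001,0.009,0.002],[0,0,-0.006,-0.006,0.001,0.009,0.002],[0,-0.004,-0.006,-0.009,0.001,0.009,0.002]]'
python3 -c "
from look import *
print(pull(86))
look(14,(240,150,350,255),(175,165,255,275));print(pull(86))"
```

```text
time_s: 14.95
tcp_pos: [0.3997, -0.0228, 0.1033]
ee_rot: [[-0.993, -0.121, -0.002], [-0.121, 0.993, 0.001], [0.002, 0.001, -1.0]]
wrist_force: [1.1, 0.5, -2.4]
gripper_width: 0.276
along [-89.9  -0.    0.3] force slope-frame [-0.2  0.4 -2.7]
[-0.0117, 0.0001, -0.0055, 0.0002, -0.0005, -0.0004]
(550, 840, 3)
along [-89.9  -0.1   0.2] force slope-frame [ 0.5  1.  -1.5]
[-0.0117, 0.0004, -0.006, 0.0002, -0.0004, -0.0004]
```

View pics/z14.png

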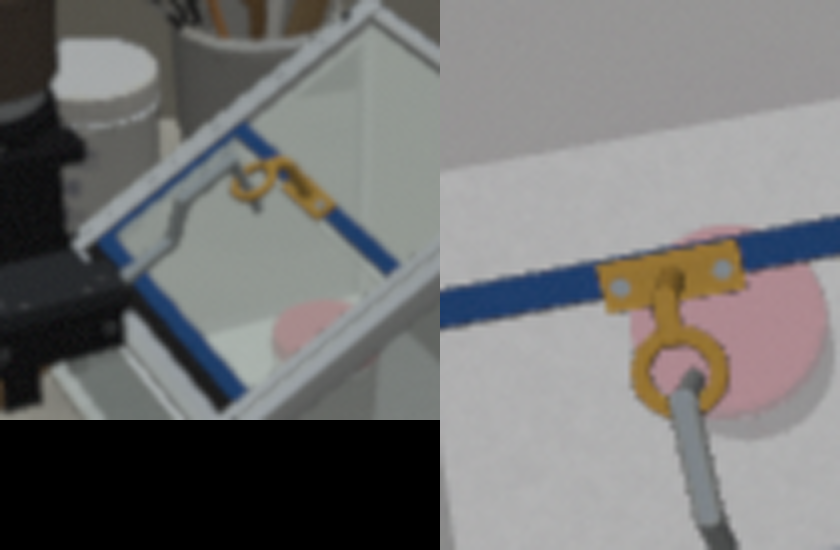

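```bash
python3 - <<'E'
from h import *
g=lambda n:cv2.cvtColor(cv2.imread(f"pics/t{n}.png"),cv2.COLOR_BGR2GRAY).astype(np.float32)
b=(slice(208,228),slice(200,240))
for n in (13,14):
    w=np.eye(2,3,dtype=np.float32)
    cc,w=cv2.findTransformECC(g(10)[b],g(n)[b],w,cv2.MOTION_TRANSLATION);print(n,cc,w[:,2])
print(pull(86.5,0,1.7))
E
```

```text
13 0.954855565435425 [0.3001664 1.2156117]
14 0.9652400925202208 [0.2785325 1.1658286]
along [-89.9  -0.1   0.2] force slope-frame [ 0.5  1.  -1.5]
[-0.0102, 0.0061, -0.0052, 0.0002, -0.0004, -0.0004]
```

```bash
python3 -m creep '[[0,-0.003,0.002,-0.002,0,0,0],[0,-0.006,0.004,-0.003,0,0,0],[0,-0.008,0.006,-0.004,0,0,0],[0,-0.01,0.006,-0.005,0,0,0],[0,-0.01,0.006,-0.005,0,0,0]]'
python3 -c "
from look import *
look(15,(240,150,350,255),(175,165,255,275));print(pull(86.5,25,1.7))"
```

```text
time_s: 15.47
tcp_pos: [0.4016, -0.0209, 0.1042]
ee_rot: [[-0.993, -0.12, -0.003], [-0.12, 0.993, 0.0], [0.003, 0.0, -1.0]]
wrist_force: [0.7, 0.5, -1.4]
gripper_width: 0.277
(550, 840, 3)
along [-87.2   1.6   0.1] force slope-frame [-0.2 -0.9 -1. ]
[0.0397, 0.0004, -0.0731, 0.0002, -0.0008, -0.0005]
```

View pics/z15.png

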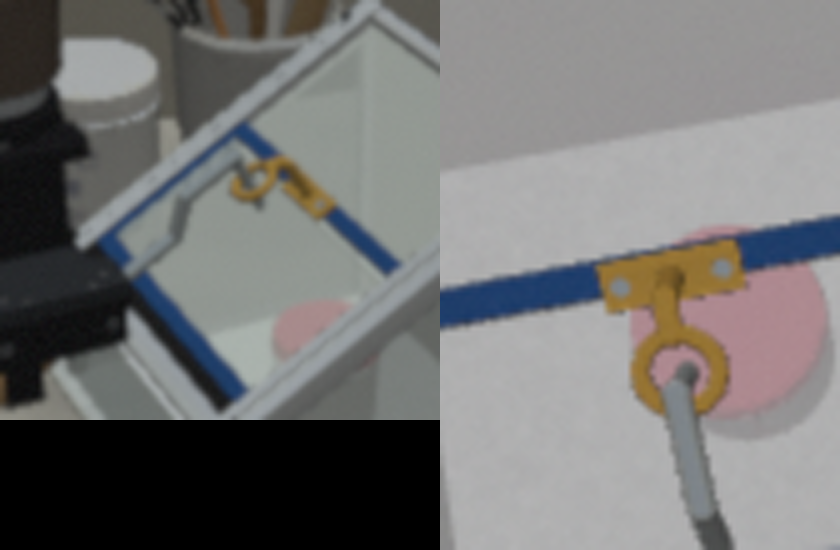

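```bash
python3 -m creep '[[0,0.004,0,-0.007,0,0,0],[0,0.008,0,-0.0145,0,0,0],[0,0.012,0,-0.022,0,0,0],[0,0.016,0,-0.029,0,0,0],[0,0.016,0,-0.029,0,0,0]]'
python3 -c "
from look import *
look(16,(240,150,350,255),(175,165,255,275));print(pull(86.5,25,1.2),pull(86.5,60,1.2))"
```

```text
time_s: 15.98
tcp_pos: [0.3971, -0.0214, 0.1136]
ee_rot: [[-0.993, -0.12, -0.001], [-0.12, 0.993, 0.001], [0.001, 0.001, -1.0]]
wrist_force: [-0.3, -0.3, -1.3]
gripper_width: 0.275
(550, 840, 3)
along [-86.8   1.6  10.1] force slope-frame [-0.7 -0.5 -0.9]
along [-86.8   1.6  10.1] force slope-frame [-0.7 -0.5 -0.9]
[0.0239, -0.0014, -0.0434, 0.0002, -0.0006, -0.0005] [0.0824, -0.0014, -0.1444, 0.0002, -0.0006, -0.0005]
```

View pics/z16.png

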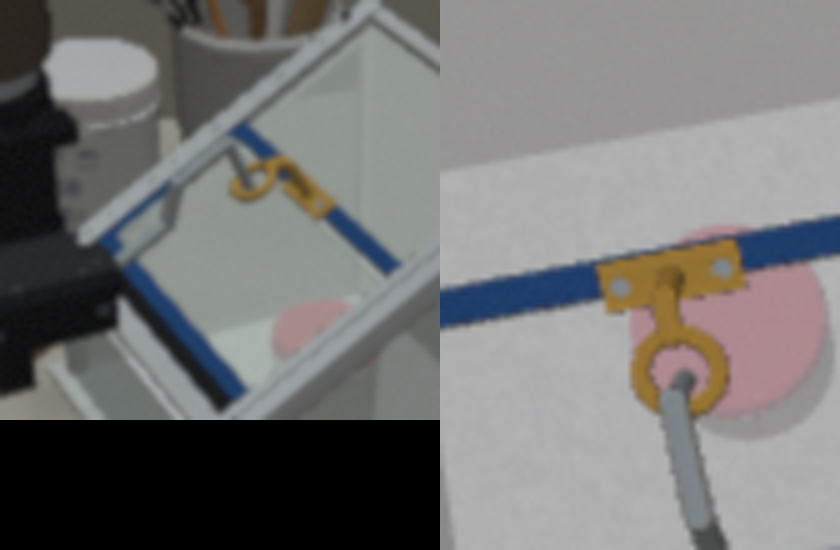

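```bash
python3 -m creep '[[0,0.004,0,-0.009,0,0,0],[0,0.009,0,-0.018,0,0,0],[0,0.014,0,-0.027,0,0,0],[0,0.02,0,-0.038,0,0,0],[0,0.024,0,-0.046,0,0,0]]'
python3 -c "
from look import *
look(17,(240,150,350,255),(175,165,255,275));print(pull(86.5,25,1.2))"
```

```text
time_s: 16.5
tcp_pos: [0.3899, -0.0223, 0.1276]
ee_rot: [[-0.993, -0.12, -0.002], [-0.12, 0.993, 0.001], [0.002, 0.001, -1.0]]
wrist_force: [-1.3, -0.2, -1.3]
gripper_width: 0.273
(550, 840, 3)
along [-85.8   1.7  26.1] force slope-frame [-0.5 -0.2 -1.7]
[0.0001, -0.0016, 0.0044, 0.0003, -0.0002, -0.0005]
```

View pics/z17.png

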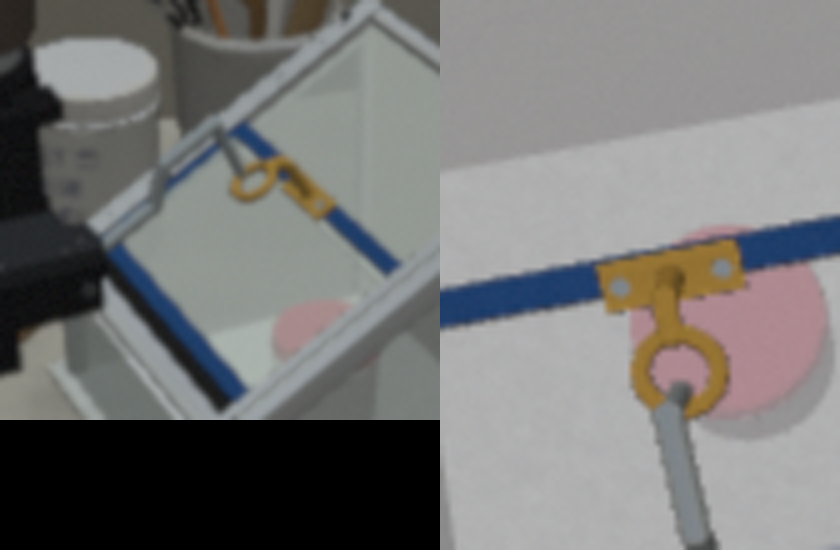

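Hook is out of the ring: in the side crop the tip is above it at about (240,170). I lift clear.

```bash
python3 -m creep '[[0,0.01,0,-0.02,0,0,0],[0,0.03,0,-0.06,0,0,0],[0,0.03,0,-0.14,0,0,0],[0,0.03,0,-0.24,0,0,0],[0,0.03,0,-0.36,0,0,0]]'
python3 -c "
from h import *
st=np.load('stow.npz');print(st['p'],row((.43,-.15,.27),10.4))"
```

```text
time_s: 17.02
tcp_pos: [0.3796, -0.0238, 0.236]
ee_rot: [[-0.993, -0.12, -0.005], [-0.12, 0.993, -0.0], [0.005, 0.0, -1.0]]
wrist_force: [1.3, 0.7, -0.8]
gripper_width: 0.274
[ 0.43912779 -0.3136223   0.07550542] [-0.1157, -0.4377, -0.1142, 0.0002, -0.0015, -0.0194]
```

```bash
python3 -m creep '[[0,-0.02,-0.06,-0.05,0,0,0],[0,-0.05,-0.16,-0.1,0,-0.001,-0.005],[0,-0.08,-0.27,-0.115,0,-0.001,-0.012],[0,-0.1,-0.37,-0.115,0,-0.001,-0.019],[0,-0.116,-0.46,-0.115,0,-0.001,-0.019]]'
python3 -c "
from h import *
st=np.load('stow.npz');print(row(st['p']+[0,0,.15],10.4))"
```

```text
time_s: 17.43
tcp_pos: [0.4312, -0.1582, 0.2711]
ee_rot: [[-0.984, -0.18, -0.0], [-0.18, 0.984, 0.0], [0.0, 0.0, -1.0]]
wrist_force: [-0.0, 0.5, -0.7]
gripper_width: 0.271
[0.0671, -0.5144, 0.1517, 0.0001, -0.0, -0.0003]
```

```bash
python3 -m creep '[[0,0.01,-0.11,0.02,0,0,0],[0,0.03,-0.23,0.04,0,0,0],[0,0.045,-0.35,0.06,0,0,0],[0,0.06,-0.46,0.08,0,0,0],[0,0.067,-0.514,0.09,0,0,0]]'
python3 -m creep '[[0,0,0,0,0,0,0],[0,0,0,0,0,0,0]]'
python3 -c "
from look import *
st=np.load('stow.npz');print(row(st['p']+[0,0,.06],10.4),r.sense()['tcp_pos'])
look(18,(270,160,400,360),(350,180,460,310))"
```

```text
time_s: 17.85
tcp_pos: [0.4384, -0.3164, 0.2429]
ee_rot: [[-0.984, -0.177, -0.002], [-0.177, 0.984, 0.001], [0.002, 0.001, -1.0]]
wrist_force: [0.4, -0.0, -0.8]
gripper_width: 0.274
time_s: 18.02
tcp_pos: [0.4376, -0.317, 0.2421]
ee_rot: [[-0.985, -0.175, -0.004], [-0.175, 0.985, 0.002], [0.004, 0.002, -1.0]]
wrist_force: [-0.3, 0.4, -2.5]
gripper_width: 0.272
[-0.0082, 0.0094, 0.3554, 0.0007, -0.0012, -0.0019] [ 0.43762866 -0.31701866  0.24212834]
(800, 1070, 3)
```

View pics/s18.png

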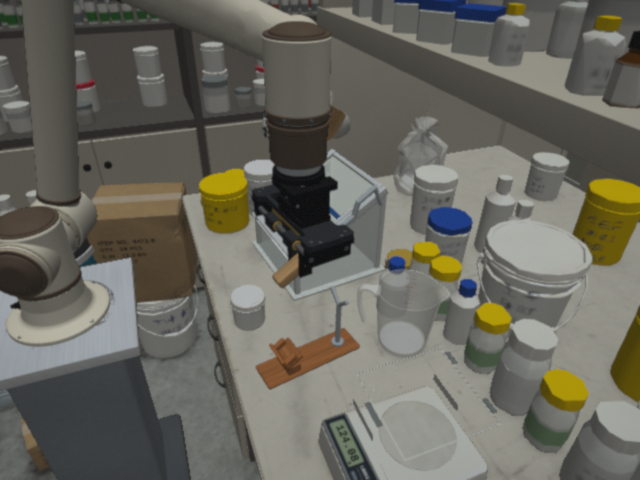

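```bash
python3 - <<'E'
from h import *
S=lambda x,y:((x+.5)/4-.5+240,(y+.5)/4-.5+150)
T=lambda x,y:((x+.5)/5-.5+175,(y+.5)/5-.5+165)
for t in ((242,170,243,390),(240,170,241,388)):
    X,e=tri(S(*t[:2]),T(*t[2:]));print(X,e,W.T@(X-np.array([.3893,-.0222,.1284]))*1000)
Xb,e=tri(S(216,124),T(225,410));print(e,W.T@(Xb-np.array([.3893,-.0222,.1284]))*1000)
E
```

```text
[ 0.54427584 -0.003408    0.18826567] [array([-0.7,  0.2]), array([ 0.1, -0.7])] [165.12878931  -0.23487339 -26.2102295 ]
[ 0.54430587 -0.00270163  0.18816863] [array([-0.3,  0.1]), array([ 0. , -0.3])] [165.18063436   0.46256575 -26.35221976]
[array([-0.3,  0.1]), array([ 0. , -0.4])] [168.98533527   1.88498825   7.61515457]
```

```bash
python3 -m creep '[[0,-0.004,0.005,0.08,0,0,0],[0,-0.008,0.009,0.18,0,-0.001,-0.002],[0,-0.008,0.009,0.27,0,-0.001,-0.002],[0,-0.008,0.009,0.34,0,-0.001,-0.002],[0,-0.008,0.009,0.355,0,-0.001,-0.002]]'
python3 -m creep '[[0,0,0,0,0,0,0],[0,0,0,0,0,0,0]]'
python3 -c "
from look import *
st=np.load('stow.npz');print(row(st['p']+[0,0,.001],10.4),r.sense()['tcp_pos'])
look(19,(270,220,390,370),(385,190,450,345))"
```

```text
time_s: 18.53
tcp_pos: [0.4377, -0.3102, 0.1336]
ee_rot: [[-0.983, -0.185, -0.005], [-0.185, 0.983, 0.005], [0.004, 0.006, -1.0]]
wrist_force: [-0.1, 0.6, -1.2]
gripper_width: 0.269
time_s: 18.7
tcp_pos: [0.4383, -0.3095, 0.1345]
ee_rot: [[-0.983, -0.186, -0.005], [-0.186, 0.983, 0.004], [0.004, 0.005, -1.0]]
wrist_force: [0.3, 0.2, -1.6]
gripper_width: 0.273
[-0.001, -0.0151, 0.1932, 0.0017, -0.0012, 0.0018] [ 0.43825236 -0.30948255  0.13449482]
(775, 805, 3)
```

View pics/z19.png

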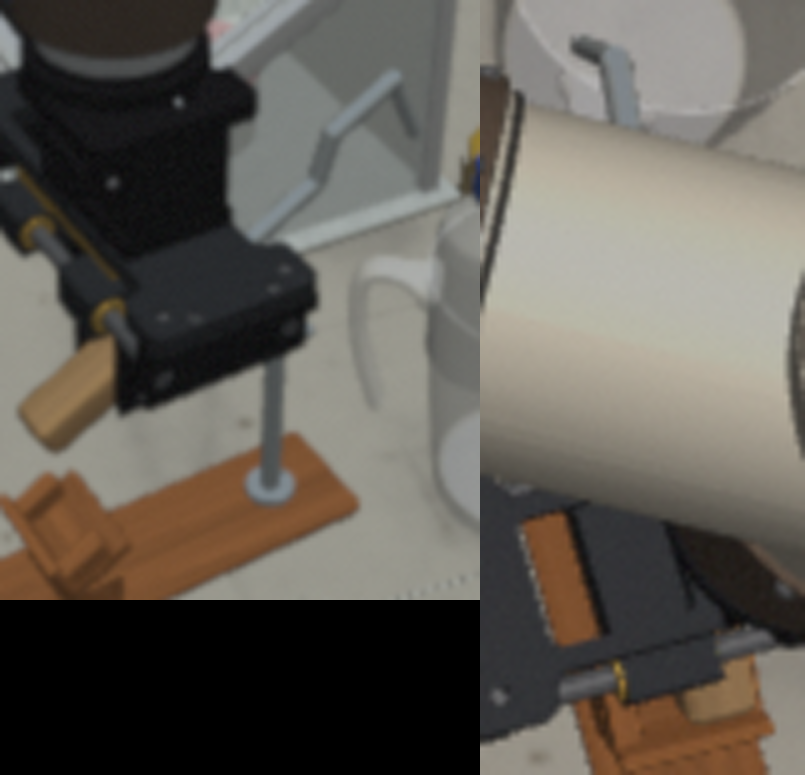

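```bash
python3 -m creep '[[0,-0.001,-0.008,0.01,0.001,-0.001,0.001],[0,-0.001,-0.015,0.03,0.002,-0.001,0.002],[0,-0.001,-0.015,0.07,0.002,-0.001,0.002],[0,-0.001,-0.015,0.11,0.002,-0.001,0.002],[0,-0.001,-0.015,0.11,0.002,-0.001,0.002]]'
python3 -m creep '[[0,0,0,0,0,0,0]]'
python3 -c "
from look import *
st=np.load('stow.npz');print(row(st['p']+[0,0,.001],10.4),r.sense()['tcp_pos'])"
```

```text
time_s: 19.22
tcp_pos: [0.4386, -0.314, 0.1004]
ee_rot: [[-0.984, -0.178, -0.002], [-0.178, 0.984, -0.0], [0.002, -0.0, -1.0]]
wrist_force: [-0.6, -0.0, -1.9]
gripper_width: 0.271
time_s: 19.3
tcp_pos: [0.4386, -0.3143, 0.1004]
ee_rot: [[-0.984, -0.178, -0.002], [-0.178, 0.984, -0.001], [0.002, -0.0, -1.0]]
wrist_force: [-0.3, -0.2, -2.6]
gripper_width: 0.275
[-0.0022, 0.002, 0.0797, -0.0002, -0.0006, -0.0007] [ 0.43864403 -0.31431678  0.10041076]
```

Position is good, so I lower slowly onto the stand and watch the force.

```bash
python3 -m creep '[[0,-0.001,0.001,0.015,0,0,0],[0,-0.002,0.002,0.03,0,0,0],[0,-0.002,0.002,0.045,0,0,0],[0,-0.002,0.002,0.058,0,0,0],[0,-0.002,0.002,0.064,0,0,0]]'
python3 -c "
from look import *
st=np.load('stow.npz');print(row(st['p']+[0,0,.000],10.4),r.sense()['tcp_pos'])
look(20,(270,220,390,370),(385,190,450,345))"
```

```text
time_s: 19.72
tcp_pos: [0.4388, -0.3135, 0.0806]
ee_rot: [[-0.984, -0.178, -0.003], [-0.178, 0.984, -0.0], [0.003, 0.0, -1.0]]
wrist_force: [-0.6, -0.3, -1.5]
gripper_width: 0.271
[-0.0009, -0.0006, 0.0169, 0.0, -0.0008, -0.0007] [ 0.43882758 -0.31348552  0.08058105]
(775, 805, 3)
```

View pics/z20.png

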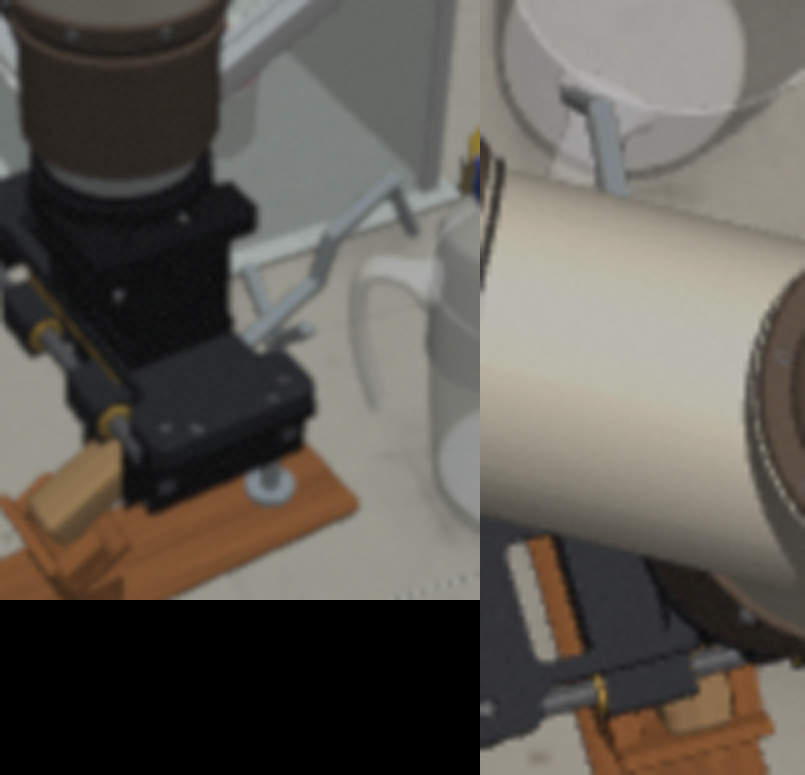

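```bash
python3 -m creep '[[0,0,0,0.005,0,0,0],[0,0,0,0.01,0,0,0],[0,0,0,0.014,0,0,0],[0,0,0,0.017,0,0,0],[0,0,0,0.017,0,0,0]]'
python3 -c "
from look import *
st=np.load('stow.npz');print(row(st['p']+[0,0,.000],10.4),r.sense()['tcp_pos'],r.sense()['wrist_force'])
look(21,(270,220,390,370),(385,190,450,345))"
```

```text
time_s: 20.23
tcp_pos: [0.4393, -0.3136, 0.0761]
ee_rot: [[-0.984, -0.179, -0.001], [-0.179, 0.984, -0.001], [0.002, -0.001, -1.0]]
wrist_force: [-0.3, 1.6, 2.5]
gripper_width: 0.268
[0.0005, -0.0, 0.0021, -0.0002, -0.0005, -0.0006] [ 0.43926808 -0.31358674  0.07613913] [-0.26968603  1.63360676  2.46436895]
(775, 805, 3)
```

View pics/z21.png

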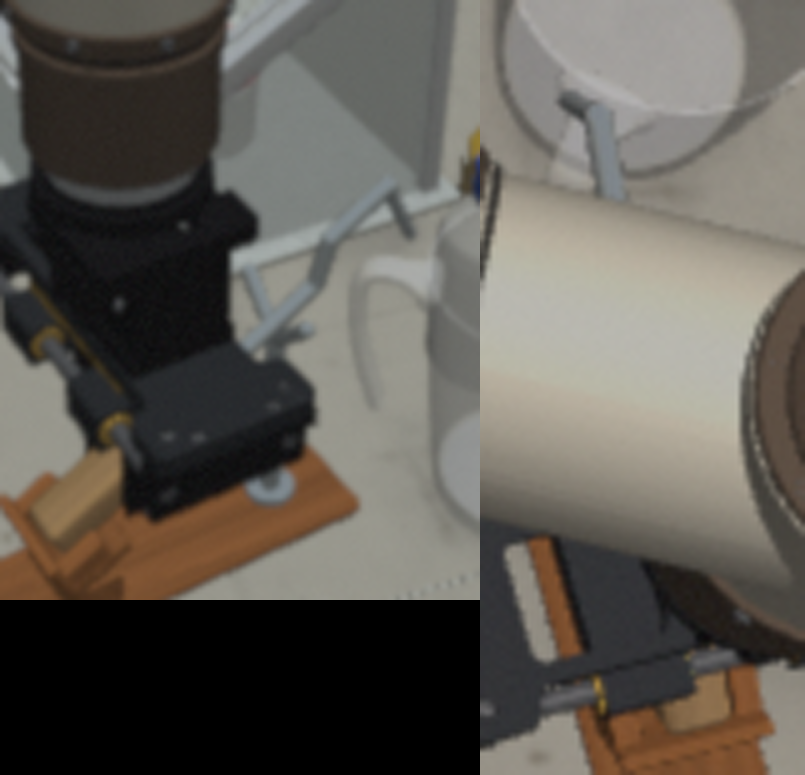

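It is seated: about 4 N of upward contact force at the recorded stow pose. I open the gripper.

```bash
python3 -m creep '[[0.3,0,0,0,0,0,0],[0.35,0,0,0,0,0,0],[0.4,0,0,0,0,0,0],[0.5,0,0,0,0,0,0],[0.6,0,0,0,0,0,0]]'
python3 -m creep '[[0.8,0,0,0,0,0,0],[0.9,0,0,0,0,0,0],[1,0,0,0,0,0,0],[1,0,0,0,0,0,0],[1,0,0,0,0,0,0]]'
python3 -m creep '[[1,0,0,0,0,0,0],[1,0,0,0,0,0,0],[1,0,0,0,0,0,0],[1,0,0,0,0,0,0],[1,0,0,0,0,0,0]]'
```

```text
time_s: 20.75
tcp_pos: [0.4392, -0.3136, 0.076]
ee_rot: [[-0.984, -0.179, -0.002], [-0.179, 0.984, -0.001], [0.002, -0.0, -1.0]]
wrist_force: [0.7, -0.5, -0.1]
gripper_width: 0.473
time_s: 21.17
tcp_pos: [0.4391, -0.3136, 0.0759]
ee_rot: [[-0.984, -0.179, -0.002], [-0.179, 0.984, -0.001], [0.002, -0.0, -1.0]]
wrist_force: [-0.2, -0.3, -0.4]
gripper_width: 0.843
time_s: 21.58
tcp_pos: [0.4391, -0.3136, 0.0759]
ee_rot: [[-0.984, -0.179, -0.002], [-0.179, 0.984, -0.001], [0.002, -0.0, -1.0]]
wrist_force: [0.5, 1.2, -0.4]
gripper_width: 0.996
```

```bash
python3 -m creep '[[1,0,0,-0.03,0,0,0],[1,0,0,-0.08,0,0,0],[1,0,0,-0.16,0,0,0],[1,0,0,-0.28,0,0,0],[1,0,0,-0.4,0,0,0]]'
python3 -c "
from h import *
print(row((.25,-.56,.24),18))"
```

```text
time_s: 22.0
tcp_pos: [0.4387, -0.3133, 0.1973]
ee_rot: [[-0.984, -0.179, -0.004], [-0.179, 0.984, -0.0], [0.004, 0.0, -1.0]]
wrist_force: [0.7, -1.1, 0.2]
gripper_width: 1.002
[0.7662, -0.6966, -0.1396, 0.0002, -0.0012, -0.0428]
```

```bash
python3 -m creep '[[1,0.05,-0.05,-0.05,0,0,0],[1,0.14,-0.13,-0.1,0,0,-0.01],[1,0.24,-0.22,-0.14,0,0,-0.02],[1,0.34,-0.31,-0.14,0,0,-0.03],[1,0.44,-0.4,-0.14,0,0,-0.04]]'
python3 -m creep '[[1,0.08,-0.08,0,0,0,0],[1,0.17,-0.16,0,0,0,0],[1,0.25,-0.24,0,0,0,0],[1,0.28,-0.27,0,0,0,0],[1,0.28,-0.27,0,0,0,0]]'
python3 -c "
from look import *
look(22,(275,260,380,365),(395,205,445,345))
g=lambda n:cv2.cvtColor(cv2.imread(f'pics/t{n}.png'),cv2.COLOR_BGR2GRAY).astype(np.float32)
b=(slice(208,228),slice(200,240))
w=np.eye(2,3,dtype=np.float32)
print(cv2.findTransformECC(g(10)[b],g(22)[b],w,cv2.MOTION_TRANSLATION))
b=(slice(200,345),slice(395,445));a=cv2.imread('pics/top0.png');g0=cv2.cvtColor(a,cv2.COLOR_BGR2GRAY).astype(np.float32)
w=np.eye(2,3,dtype=np.float32)
print(cv2.findTransformECC(g0[b],g(22)[b],w,cv2.MOTION_EUCLIDEAN))
"
```

```text
time_s: 22.42
tcp_pos: [0.3296, -0.4563, 0.2421]
ee_rot: [[-0.953, -0.303, -0.001], [-0.303, 0.953, -0.003], [0.002, -0.002, -1.0]]
wrist_force: [1.6, 0.2, -0.6]
gripper_width: 1.002
time_s: 22.83
tcp_pos: [0.2722, -0.561, 0.2422]
ee_rot: [[-0.954, -0.299, -0.001], [-0.299, 0.954, -0.003], [0.002, -0.002, -1.0]]
wrist_force: [-0.1, 0.6, -0.4]
gripper_width: 0.996
(700, 670, 3)
(0.9860978603275403, array([[1.        , 0.        , 0.23543572],
       [0.        , 1.        , 1.0306208 ]], dtype=float32))
(0.979652795804351, array([[ 0.99998707,  0.00509179, -0.30013025],
       [-0.00509179,  0.99998707,  0.27416858]], dtype=float32))
```

View pics/z22.png

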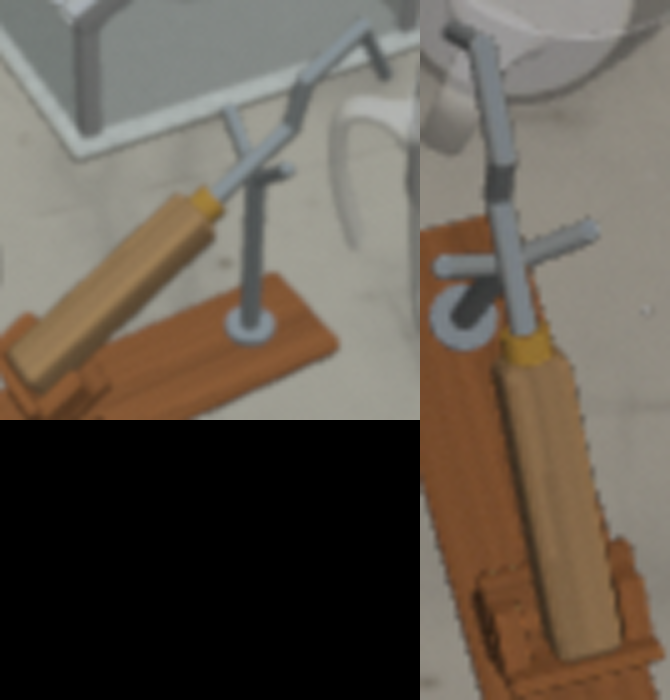

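View pics/t22.png

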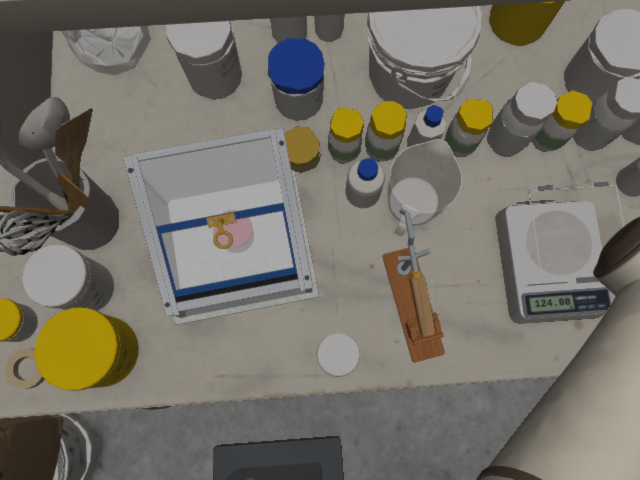

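The pole lies on the stand as before (handle at about (423,305)), and the sash is closed against the seal (ring at about (223,240)). The jars and bottle are where they were. I hand the job in.

```bash
python3 -m creep '[[1,0,0,0,0,0,0],[1,0,0,0,0,0,0],[1,0,0,0,0,0,0],[1,0,0,0,0,0,0],[1,0,0,0,0,0,0]]'
python3 -c "
from h import *
print(r.finish_job())"
```

```text
time_s: 23.35
tcp_pos: [0.2743, -0.5582, 0.2426]
ee_rot: [[-0.953, -0.303, -0.001], [-0.303, 0.953, -0.002], [0.001, -0.002, -1.0]]
wrist_force: [0.1, -0.1, -0.1]
gripper_width: 1.001
the job is handed in; nothing more can be done
None
```

I closed the sash with the pole, laid the pole back on its stand and handed the job in after about 23 s. I got no verdict back.

- **Hooking and pull:** I put the hook down in the ring and drew the sash down at 2 to 5 N until I felt the seal. Then I raised the pull in steps to about 19 N. The largest force I read was well under 25 N.
- **Seal:** While I was pulling, the pictures put the sash about 2.3 mm into its seal. In the last picture, with the pole off, it was about 2.0 mm in. Both depths come from picture shifts plus an estimated 0.35 mm at the first seal reading, so they are estimates, not joint readings.
- **Pole:** After I released it, the top picture matched the start to within about 0.3° of turn and roughly a millimetre of shift. It had slipped 1 to 2 mm in the grip during the pull.
- **Surroundings:** By eye, the jars and the bottle were where they started in the last top picture. The gripper was open and clear of everything.

My first fit of the pole's pose before the grasp disagreed with the pictures by a few pixels and 2 to 3° of yaw. The grasp absorbed that, and I lined up the hook and ring from the pictures instead. No later check failed.

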